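Take the torch off the open knife switch, then close the switch

TASK

Someone has laid the black torch across the base of the open knife switch, under its lever, so the switch cannot be closed. With the lever left open, take the torch off and lay it flat on the floor of the steel tool tray in front of the brush; then swing the lever down until its blades are fully home in the clips. Leave everything else on the desk where it is.

Things in the scene. Friction and masses are not known exactly. Their poses are not given: they have to be found in the camera images.
- torch: Black hand torch, 150 mm long along its own y, 0.13 to 0.27 kg. Treat it as a round bar 39 mm thick all along (the barrel looks slimmer but grips as 39 mm). At first it lies across the switch base, between clips and hinge posts, roughly square to the switch; some 31 mm stick out past the base each side. It does not roll by itself. Origin: mid-length, on the underside as it lies at first.
- torch_center (a point): Point on the torch's long axis at mid-length, about its centre of mass; 35.7 mm above the desk while it lies on the switch.
- knife_switch: Two-pole knife switch, fixed. Origin on the desk; its +x points from handle end to hinge end, +z up. Base plate x -56 to 109, y -44 to 44 mm, top at z = 16 mm. Two pairs of clips at x -28 to -10 mm and two pairs of hinge posts at x 67 to 85 mm, all at |y| 16 to 24 mm, up to z = 39 mm. The lever swings in its x-z plane.
- switch_hinge (a point): Middle of the lever's hinge line, at x = 76, y = 0, z = 34 mm of the switch. Measured from here along the lever: two blades at y = +/-20 mm (3 mm thick, 11 mm deep), a crossbar at 120 to 132 mm (58 mm long along y, 14 mm deep) and a round handle 20 mm thick from 130 to 185 mm.
- knife_switch_lever (a joint): Angle of the lever (rad): 0 = closed, blades home in the clips (a hard stop), lever level and pointing to the switch's -x; 1.57 = upright; 1.66 = wide open. It starts between 0.95 and 1.25, leaning over the torch. It stays at whatever angle it is left; about 1 to 1.5 N at the handle moves it.
- lever_grip (a point): Point in the middle of the lever's handle, 161 mm from the hinge line; with the lever closed it is at x = -85, y = 0, z = 42 mm of the switch. The handle's surface lies about 9 mm from it all round.
- tool_tray: Shallow steel tool tray, fixed on the right part of the desk, 206 mm long (its y; +y end to the robot's left), 132 mm wide (its x; +x wall at the back), walls 2 mm thick, rim 30 mm above the desk. Origin: middle of the tray, on the desk. Its floor is 6 mm above the desk. A dusting brush lies along the back wall (x from about 28 mm on); the floor from x = -64 to 26 mm is free.
- pliers: Dark-handled combination pliers, 170 mm, lying at the middle of the desk, left of the tray. Bystander. Origin: centre of its underside.
- tape_black: Black roll of insulating tape, 70 mm across, 19 mm high, lying flat to the right of the switch. Bystander. Origin: centre of its underside.
- tape_grey: Grey roll of insulating tape, 62 mm across, 19 mm high, lying flat to the right of the switch, near the front edge. Bystander. Origin: centre of its underside.
- brush: Dusting brush with a wooden handle, 178 x 30 x 12 mm, lying along the back wall of the tool tray. Bystander. Origin: centre of its underside.
- fuse_1: Cartridge fuse, 75 x 25 mm, lying to the right of the switch, towards the front. Bystander. Origin: centre of its underside.
- fuse_2: Cartridge fuse, 60 x 21 mm, lying to the right of the switch, towards the back. Bystander. Origin: centre of its underside.
- fuse_3: Cartridge fuse, 80 mm tall, 27 mm thick, standing on end behind the tray. Bystander. Origin: centre of its underside.
- knob_insulator_1: Brown porcelain knob insulator, 45 mm across, 42 mm high, left of the switch. Bystander. Origin: centre of its underside.
- knob_insulator_2: White porcelain knob insulator, 40 mm across, 38 mm high, left of the switch. Bystander. Origin: centre of its underside.
- pilot_red: Pilot lamp, 31 mm across, 57 mm tall, standing left of the switch. Bystander. Origin: centre of its underside.

How it is judged:
By the outcome, as a careful person would: the job done as asked, in the order asked, and still so for the second after the job is handed in, with the robot touching nothing.
It also fails if it takes over 69 s, if anything falls off the work surface, if the arm or the gripper's body presses on something with over 40 N, if the wrist force passes 120 N, or if a joint passes its speed limit or range.

ROBOT

A 6-joint arm with a two-finger parallel gripper is mounted at the origin on a cart in front of the work surface, level with it; the furniture and walls round the work are solid. World frame = base frame: x ahead of the robot, y to its left, z up, the work surface at z = 0. Lengths are in m, angles in degrees, forces in N, time in s.
With the tool pointing down it reaches from about 0.3 to 1 m from the base axis. Payload 5.1 kg.
Tool frame: the origin (TCP) lies where the fingers leave the gripper's body, on its centre line; the fingertips stand 78 mm ahead of it and the grasp point (between the pads) lies 59 mm ahead of it; x points along the fingers, y is the direction in which the jaws open and shut, and the axes are right-handed (so a half turn about x gives the same grasp; the last joint's range is limited). The gripper opens to 95 mm and grips with 3 to 60 N. Pads are 20 mm wide; open, the fingers measure 119 mm over their backs; the gripper's body (75 mm by 180 mm) begins 59 mm behind the grasp point.
Start: joints at [-71.941, 7.093, 94.555, -0, 78.352, -4.733], TCP at [0.252, -0.599, 0.292] pointing down, gripper open.
Joint ranges: [-149.61, 149.61], [-58.7, 133.49], [1.44, 155.28], [-77.14, 257.14], [18.33, 153.61], [-166.67, 166.67]. Speed limits (degrees/s): [147.25, 147.25, 180, 180, 180, 180].

INTERFACE

Orientations are given as [roll, pitch, yaw] about the fixed x, y, z axes, in that order (R = Rz(yaw) Ry(pitch) Rx(roll)).
In Python, from workcell import observe, read_camera, camera_params, close_job gives the robot as it stands. The module is installed in compiled form; this text tells all that it offers.
- The arm moves only by the shell command python3 -m pendant 'ROWS'. ROWS is JSON, a list of rows, each a list of 5 numbers: the shift along the world's x, y, z in m, then the turn about the world's z in rad, then the finger opening in m, from 0 to 0.0951. A call has 1 to 10 rows; each row is the pose to reach, as a shift and turn from the pose measured when the call began; what a row does not reach only later rows make up. A row lasts 1/12 s, in which the tool goes at most 41.7 mm and 7.16 degrees, less where a joint would pass 70% of its speed; a pose out of reach is approached as far as the arm can. A call with a gripper value outside its range is refused whole. The fingers move at their own pace and stop on an object; the grip force is fixed at half the most. Time passes only in rows, so rows that repeat a pose let the fingers close. It gives the time, the measured TCP pose, the force and the opening at its end, in the units of the state.
- observe(): the state, without advancing time (a new reading comes with each control period).
- read_camera(name): name is "scene" or "side" or "wrist"; returns (picture, depth): 420x560x3 uint8, blue, green, red; 420x560 float32, m along the optical axis (not along the pixel's ray), 0 where there is no reading.
- camera_params(name): a dict with "fx", "fy", "cx", "cy" (pixels), "R" (3x3) and "t" (3): a world point X has camera coordinates R X + t; the wrist camera has in their place "mount" (4x4, takes a point from camera to tool coordinates, whose origin is the TCP and whose axes are the tool frame's). Camera axes: x right, y down, z forward; pixel columns grow to the right and rows downward; lengths in m; the calibration is good to about 2 mm. A picture is of the moment at which its call begins: read the wrist's pose just before it. camera_params takes no time and is no camera call.
- close_job(): hands the job in, once; it reports no verdict.
The state is a dict: "time_s": time; "q": joint angles; "qvel": joint speeds; "tau": joint torques, N m; "ee_pos": TCP position; "ee_rot": TCP orientation; "contact_force": force on the tool from outside, world axes, zero at the start; "wrist_torque": the same for the moment, N m; "opening": opening from 0.0 (shut) to 1.0 (fully open).
Only numpy, scipy, OpenCV 4.12 (cv2) and the standard library are available. Lean on these libraries where they do the work, as an engineer would, in place of code of your own. Each camera call takes 0.05 s, during which the arm holds its last target.

## Working session

There is one attempt and no reset: what is moved stays moved. The work goes in short steps, Python scripts to look and compute and a shell command to move; the robot and the scene stay as the last step left them, time stands still between calls to the robot, and variables do not carry over. Pictures are saved under pics/ and viewed, and the job is handed in when it is done.

```bash
mkdir -p pics; ls
cat > h.py <<'E'
import numpy as np,cv2
from workcell import observe, read_camera, camera_params
from scipy.spatial.transform import Rotation as Ro
def snap(name,tag):
    o=observe(); p,d=read_camera(name)
    cv2.imwrite(f'pics/{tag}.png',p); np.save(f'pics/{tag}.npy',d)
    c=camera_params(name)
    if 'mount' in c:
        T=np.eye(4);T[:3,:3]=Ro.from_euler('xyz',o['ee_rot'],degrees=True).as_matrix();T[:3,3]=o['ee_pos']
        M=T@np.array(c['mount'])
    else:
        M=np.eye(4);R=np.array(c['R']);M[:3,:3]=R.T;M[:3,3]=-R.T@np.array(c['t'])
    np.savez(f'pics/{tag}.npz',M=M,k=[c['fx'],c['fy'],c['cx'],c['cy']])
    return p,d
def cloud(tag):
    d=np.load(f'pics/{tag}.npy');z=np.load(f'pics/{tag}.npz');fx,fy,cx,cy=z['k'];M=z['M']
    v,u=np.mgrid[:d.shape[0],:d.shape[1]]
    P=np.stack([(u-cx)/fx*d,(v-cy)/fy*d,d],-1)
    W=P@M[:3,:3].T+M[:3,3]; W[d==0]=np.nan
    return W
def proj(tag,X):
    z=np.load(f'pics/{tag}.npz');fx,fy,cx,cy=z['k'];Mi=np.linalg.inv(z['M'])
    c=np.atleast_2d(X)@Mi[:3,:3].T+Mi[:3,3]
    return np.c_[fx*c[:,0]/c[:,2]+cx,fy*c[:,1]/c[:,2]+cy]
E
python3 - <<'E'
from h import *
print(observe())
snap('scene','sc0');snap('side','si0')
for n in('scene','side'):print(camera_params(n))
print(camera_params('wrist'))
E
```

```text
pics
{'time_s': 0.0, 'q': array([-7.19405567e+01,  7.13416139e+00,  9.46344835e+01,  3.68137882e-04,
        7.83500977e+01, -4.73192720e+00]), 'qvel': array([ 0.0367541 ,  0.00030959, -0.05732745,  0.02411318,  0.01990333,
       -0.04041652]), 'tau': array([ 1.09323788e-03, -4.17615616e+01, -3.59925985e+01,  7.75277428e-02,
        4.93859360e-02, -1.69372261e-04]), 'ee_pos': array([ 0.25162738, -0.59879869,  0.29097521]), 'ee_rot': array([-94.90582704,  89.8812569 , 107.88546871]), 'contact_force': array([ 0.3220231 ,  0.59861721, -0.56355471]), 'wrist_torque': array([-0.0639072 , -0.01056581, -0.03407709]), 'opening': 1.004292942009267}
{'fx': 514.5306138214273, 'fy': 514.5306138214273, 'cx': 285.8980063650202, 'cy': 206.55264549833458, 'R': array([[-0.78776416, -0.61581177,  0.0142647 ],
       [-0.2683775 ,  0.32228787, -0.90780177],
       [ 0.55443768, -0.71896202, -0.41915686]]), 't': array([0.46841147, 0.14771729, 1.13739441])}
{'fx': 522.8804618052039, 'fy': 522.8804618052039, 'cx': 264.6829496107629, 'cy': 213.44335964086332, 'R': array([[-0.33752197, -0.9412268 , -0.01307803],
       [-0.63670435,  0.23850973, -0.7332944 ],
       [ 0.69331557, -0.23917613, -0.67978548]]), 't': array([0.25466379, 0.33259879, 1.12724711])}
{'fx': 354.92237361083465, 'fy': 354.92237361083465, 'cx': 282.8825340954627, 'cy': 209.49937148618764, 'mount': array([[ 9.90154830e-05, -2.35391435e-01,  9.71900644e-01,
        -9.29701665e-02],
       [ 9.99999809e-01, -5.70162641e-04, -2.39969865e-04,
        -2.25690591e-04],
       [ 6.10628289e-04,  9.71900482e-01,  2.35391334e-01,
        -6.56787334e-02],
       [ 0.00000000e+00,  0.00000000e+00,  0.00000000e+00,
         1.00000000e+00]])}
```

View pics/sc0.png

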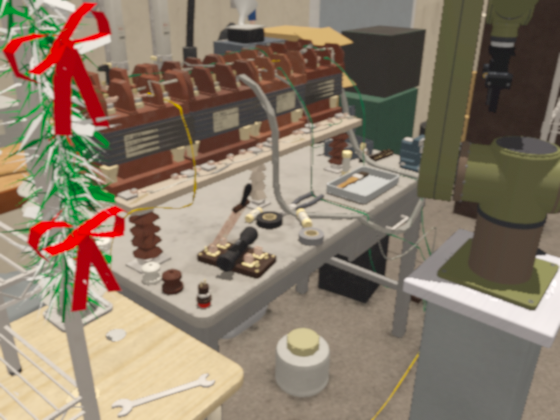

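View pics/si0.png

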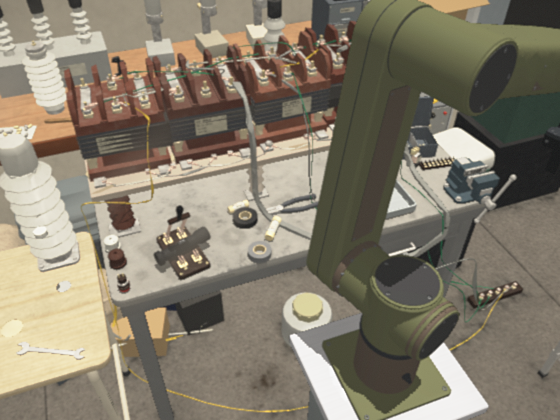

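The scene camera shows the switch at about (238,250) with the torch across it and the tray at about (362,187). The side camera shows the switch at (183,245), and the arm hides part of the tray. A grey gooseneck arches over the desk between them.

Run:
```python
from h import *
p=cv2.imread('pics/sc0.png');cv2.imwrite('pics/sc0a.png',cv2.resize(p[170:310,180:340],None,fx=5,fy=5,interpolation=2)[:600*2:1][:600])
cv2.imwrite('pics/sc0a.png',cv2.resize(p[180:290,180:330],None,fx=5,fy=5,interpolation=2))
p=cv2.imread('pics/si0.png');cv2.imwrite('pics/si0a.png',cv2.resize(p[190:300,130:280],None,fx=5,fy=5,interpolation=2))
W=cloud('sc0');
for u,v in [(237,250),(245,242),(222,225),(240,200),(362,187),(340,185),(310,235),(275,120),(243,78),(278,180),(290,215),(318,205),(203,293),(345,160),(262,180)]:print(u,v,W[v,u].round(3))
W=cloud('si0');print()
for u,v in [(183,245),(170,240),(210,235),(180,212),(255,190),(262,100),(250,150),(240,90),(255,195),(310,150),(295,205)]:print(u,v,W[v,u].round(3))
```

```text
237 250 [0.458 0.349 0.047]
245 242 [0.472 0.307 0.044]
222 225 [0.63  0.223 0.003]
240 200 [0.462 0.331 0.159]
362 187 [ 0.477 -0.224  0.008]
340 185 [ 0.524 -0.173  0.018]
310 235 [0.418 0.129 0.007]
275 120 [0.556 0.099 0.267]
243 78 [0.647 0.112 0.359]
278 180 [0.546 0.097 0.111]
290 215 [0.53  0.064 0.004]
318 205 [ 0.512 -0.042  0.001]
203 293 [0.408 0.498 0.035]
345 160 [ 0.57 -0.27  0.06]
262 180 [0.638 0.053 0.074]

183 245 [0.464 0.326 0.046]
170 240 [0.518 0.351 0.022]
210 235 [ 0.521  0.243 -0.   ]
180 212 [0.436 0.323 0.185]
255 190 [0.543 0.102 0.101]
262 100 [0.641 0.044 0.31 ]
250 150 [0.556 0.108 0.226]
240 90 [0.639 0.102 0.352]
255 195 [0.542 0.103 0.085]
310 150 [ 0.581 -0.072  0.163]
295 205 [ 0.553 -0.021  0.   ]
```

View pics/sc0a.png

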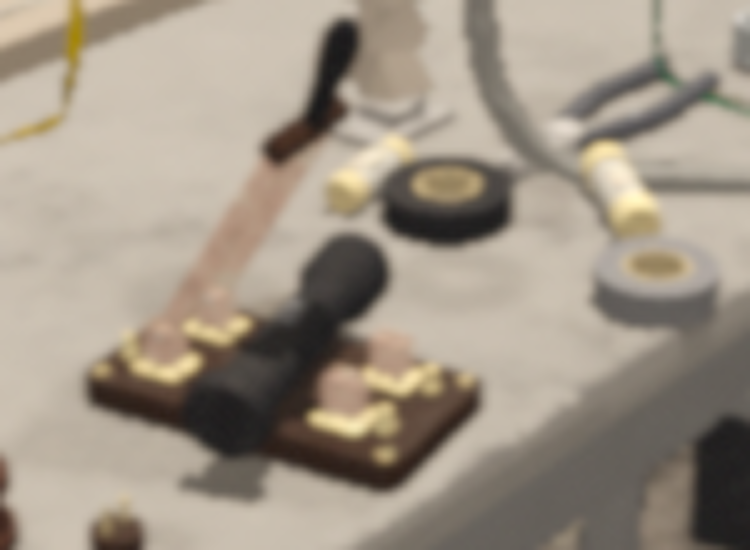

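View pics/si0a.png

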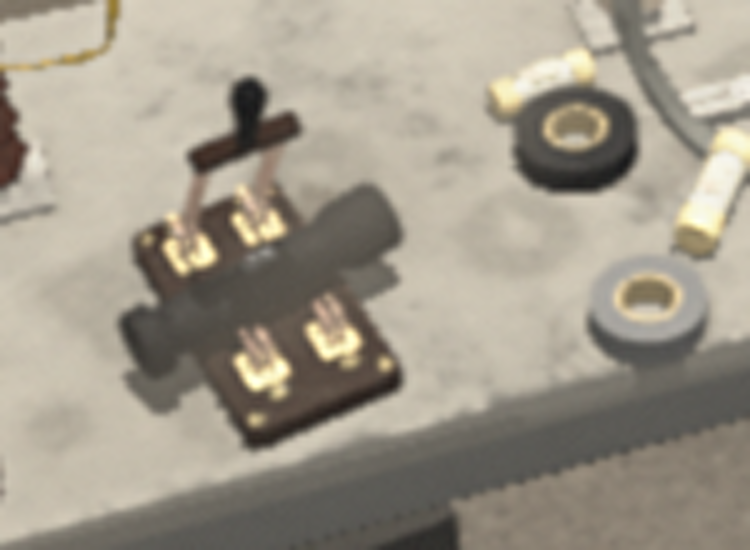

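```bash
cat > fit.py <<'E'
from h import *
from scipy.optimize import least_squares
def S(p,X):
    x,y,a=p[:3];c,s=np.cos(a),np.sin(a);X=np.atleast_2d(X)/1000.
    return np.c_[x+c*X[:,0]-s*X[:,1],y+s*X[:,0]+c*X[:,1],X[:,2]]
base=lambda x,y:[x,y,16]
E
python3 - <<'E'
from fit import *
f=lambda t,x,y:(180+x/5,180+y/5) if t=='sc0' else (130+x/5,190+y/5)
obs=[('si0',(137,240),base(109,44)),('si0',(250,435),base(-56,44)),('si0',(402,370),base(-56,-44)),
('sc0',(88,373),base(109,44)),('sc0',(385,478),base(-56,44)),('sc0',(480,385),base(-56,-44))]
def lev(a,r,h=0,y=0): return [76-r*np.cos(a),y,34+r*np.sin(a)]
lo=[('si0',(190,157),126,29),('si0',(298,122),126,-29),('si0',(247,90),185,0),('sc0',(268,152),126,29),('sc0',(343,28),185,0),('sc0',(342,108),126,-29)]
def res(p):
    r=[]
    for t,uv,X in obs: r+=list(proj(t,S(p,X))[0]-f(t,*uv))
    for t,uv,R,y in lo: r+=list(proj(t,S(p,lev(p[3],R,0,y)))[0]-f(t,*uv))
    return np.array(r)
s=least_squares(res,[.46,.33,0,1.1],loss='soft_l1');print(s.x,np.degrees(s.x[2]));print(res(s.x).reshape(-1,2).round(1))
p=s.x;np.save('sw.npy',p)
for t in('sc0','si0'):
    im=cv2.imread(f'pics/{t}.png')
    im=cv2.resize(im,None,fx=5,fy=5,interpolation=2)
    def L(P,c):
        q=(proj(t,S(p,P))*5+2).astype(int);cv2.polylines(im,[q.reshape(-1,1,2)],False,c,1)
    L([base(-56,-44),base(-56,44),base(109,44),base(109,-44),base(-56,-44)],(0,255,0))
    for x0 in(-28,67):
      for s_ in(-1,1):
        L([[x0,16*s_,39],[x0+18,16*s_,39],[x0+18,24*s_,39],[x0,24*s_,39],[x0,16*s_,39]],(0,0,255))
    L([lev(p[3],0),lev(p[3],185)],(255,0,0));L([lev(p[3],126,0,29),lev(p[3],126,0,-29)],(255,0,0))
    x0,y0=(180,180) if t=='sc0' else (130,190)
    cv2.imwrite(f'pics/{t}fit.png',im[y0*5:y0*5+550,x0*5:x0*5+750])
# torch points
for t in('sc0','si0'):
    W=cloud(t);im=cv2.imread(f'pics/{t}.png')
    c,s_=np.cos(p[2]),np.sin(p[2]);d=W-[p[0],p[1],0];lx=d[...,0]*c+d[...,1]*s_;ly=-d[...,0]*s_+d[...,1]*c
    m=(lx>-10)&(lx<68)&(abs(ly)<.09*1)&(lx>-.01)&(lx<.068)&(W[...,2]>.028)&(W[...,2]<.07)&(im.max(2)<110)
    print(t,m.sum(),np.nanpercentile(lx[m],[2,50,98]),np.nanpercentile(ly[m],[1,99]),np.percentile(W[...,2][m],[50,95]), 'z desk/base',)
    hi=m&(W[...,2]>.046)
    print(np.polyfit(ly[hi],lx[hi],1))
E
```

```text
[0.45077596 0.32362532 0.13701527 1.05811933] 7.850396678934025
[[-1.  -2.3]
 [-1.9  0.3]
 [ 0.3  0.7]
 [-1.2 -0.2]
 [ 0.8 -0.7]
 [ 3.1 -0.1]
 [-1.  -0.4]
 [-0.2 -1.2]
 [ 0.5  0.5]
 [-0.6 -0.2]
 [ 3.3  0.2]
 [ 0.1 -1. ]]
sc0 682 [-0.00656594  0.01714225  0.03930954] [-0.06724196  0.0773539 ] [0.04759464 0.05579173] z desk/base
[-0.16790619  0.02155638]
si0 654 [-0.00772033  0.01563507  0.0385657 ] [-0.07187897  0.07547749] [0.04612831 0.05403459] z desk/base
[-0.18263327  0.01886653]
```

```bash
python3 -c "
import cv2,numpy as np
a=cv2.imread('pics/sc0fit.png');b=cv2.imread('pics/si0fit.png')
cv2.imwrite('pics/fit0.png',cv2.resize(np.hstack([a,b]),(800,293*1)))"
```

```text
(no output)
```

View pics/si0fit.png

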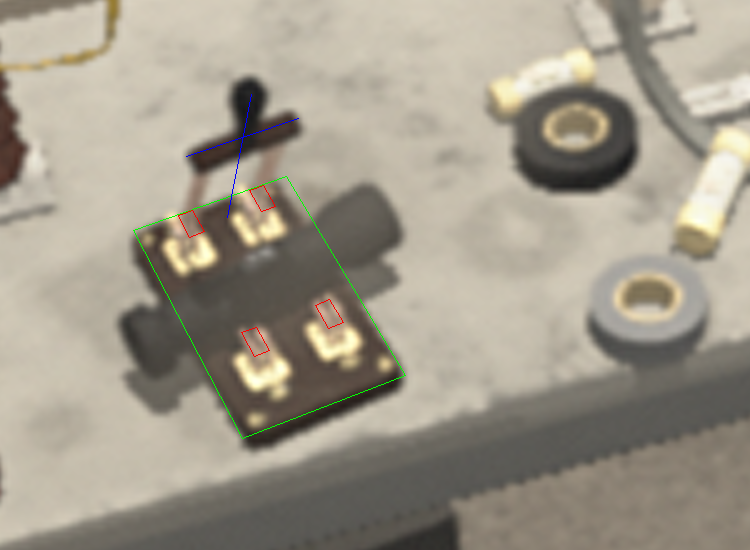

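View pics/sc0fit.png

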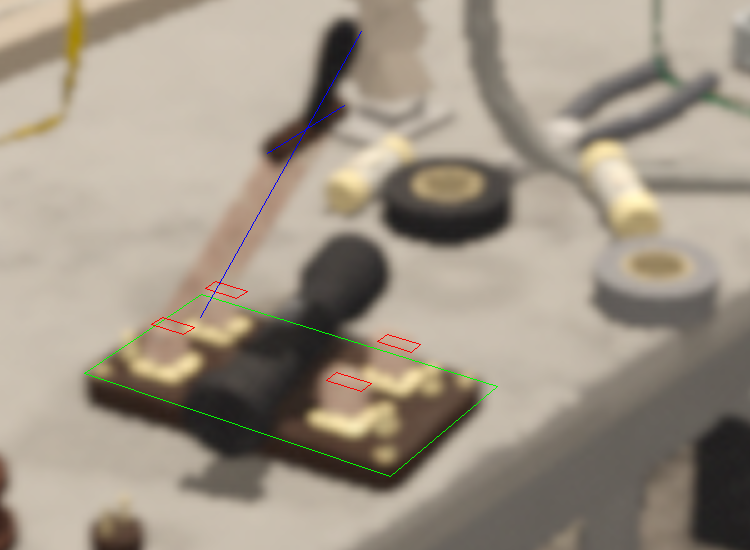

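```bash
cat >> fit.py <<'E'
def lev(a,r,h=0,y=0): return [76-r*np.cos(a)+h*np.sin(a),y,34+r*np.sin(a)+h*np.cos(a)]
E
cat > f2.py <<'E'
from fit import *
f=lambda t,x,y:(180+x/5,180+y/5) if t=='sc0' else (130+x/5,190+y/5)
obs=[('si0',(137,240),base(109,44)),('si0',(250,435),base(-56,44)),('si0',(402,370),base(-56,-44)),
('sc0',(88,373),base(109,44)),('sc0',(385,478),base(-56,44)),('sc0',(480,385),base(-56,-44)),
('si0',(255,335),[-19,20,39]),('si0',(328,300),[-19,-20,39]),('sc0',(343,368),[-19,20,39]),('sc0',(390,338),[-19,-20,39]),
('si0',(183,222),[76,20,39]),('si0',(255,190),[76,-20,39])]
lo=[('si0',(190,157),126,8,29),('si0',(298,122),126,8,-29),('si0',(247,90),185,8,0),('sc0',(268,152),126,8,29),('sc0',(343,28),185,8,0),('sc0',(342,108),126,8,-29)]
def res(p):
    r=[]
    for t,uv,X in obs: r+=list(proj(t,S(p,X))[0]-f(t,*uv))
    for t,uv,R,h,y in lo: r+=list(proj(t,S(p,lev(p[3],R,h,y)))[0]-f(t,*uv))
    return np.array(r)
s=least_squares(res,[.46,.33,0,1.1],loss='soft_l1');print(s.x,np.degrees(s.x[2]));print(res(s.x).reshape(-1,2).round(1).tolist())
p=s.x;np.save('sw.npy',p)
o=[]
for t in('sc0','si0'):
    im=cv2.imread(f'pics/{t}.png')
    im=cv2.resize(im,None,fx=5,fy=5,interpolation=2)
    def L(P,c):
        q=(proj(t,S(p,P))*5+2).astype(int);cv2.polylines(im,[q.reshape(-1,1,2)],False,c,2)
    L([base(-56,-44),base(-56,44),base(109,44),base(109,-44),base(-56,-44)],(0,255,0))
    for x0 in(-28,67):
      for s_ in(-1,1):
        L([[x0,16*s_,39],[x0+18,16*s_,39],[x0+18,24*s_,39],[x0,24*s_,39],[x0,16*s_,39]],(0,0,255))
    L([lev(p[3],0),lev(p[3],125),lev(p[3],125,8),lev(p[3],185,8)],(255,0,0));L([lev(p[3],126,8,29),lev(p[3],126,8,-29)],(255,0,0))
    x0,y0=(180,180) if t=='sc0' else (130,190)
    o.append(im[y0*5:y0*5+550,x0*5:x0*5+600])
cv2.imwrite('pics/fit1.png',cv2.resize(np.hstack(o),(800,367)))
for t in('sc0','si0'):
    W=cloud(t);im=cv2.imread(f'pics/{t}.png')
    c,s_=np.cos(p[2]),np.sin(p[2]);d=W-[p[0],p[1],0];lx=d[...,0]*c+d[...,1]*s_;ly=-d[...,0]*s_+d[...,1]*c
    m=(lx>-.01)&(lx<.068)&(abs(ly)<.09*1)&(W[...,2]>.028)&(W[...,2]<.07)&(im.max(2)<110)
    hi=m&(W[...,2]>.046)
    q=np.polyfit(ly[hi],lx[hi],1);print(t,q,np.percentile(ly[m],[1,99]),np.percentile(W[...,2][m],95))
E
python3 f2.py
```

```text
[0.45306274 0.32340287 0.15409634 0.99155696] 8.82906984017742
[[-1.7, -2.4], [-1.6, -0.3], [0.3, -0.3], [-2.0, -0.2], [0.6, -1.2], [2.3, -0.7], [-0.3, 0.3], [-0.2, 1.6], [0.3, 2.0], [0.7, 0.1], [0.7, -0.4], [0.4, 0.8], [-1.1, -0.8], [-0.4, -1.8], [1.2, 1.4], [-1.0, -0.4], [4.2, 1.2], [-0.7, -1.3]]
sc0 [-0.15073753  0.01936092] [-0.06707633  0.07753652] 0.055791729825870655
si0 [-0.16396511  0.0167313 ] [-0.07160931  0.07582798] 0.05403499205437233
```

View pics/fit1.png

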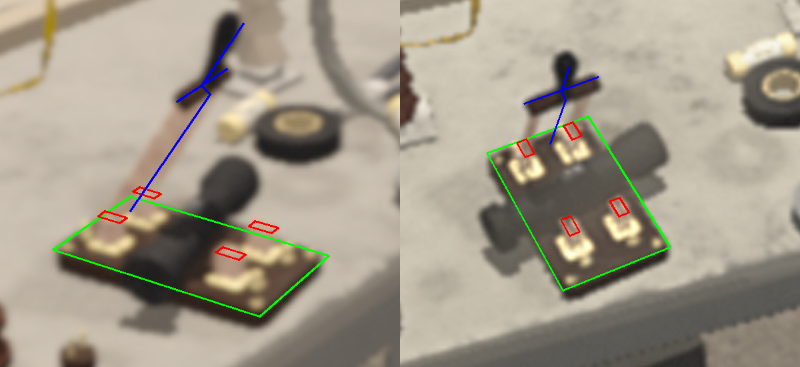

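```bash
cat >> h.py <<'E'
def axes():
    o=observe();R=Ro.from_euler('xyz',o['ee_rot'],degrees=True).as_matrix()
    print('t',round(o['time_s'],2),'pos',o['ee_pos'].round(4),'x',R[:,0].round(2),'y',R[:,1].round(3),'jaw yaw',np.degrees(np.arctan2(R[1,1],R[0,1])).round(2),'op',round(o['opening']*95.1,1),'F',o['contact_force'].round(1),'q',o['q'].round(1))
E
python3 -c "
from h import *
axes()
snap('wrist','w0')"
python3 -m pendant '[[0.03,0,0.1,0,0.095],[0.06,0.04,0.12,0,0.095],[0.09,0.08,0.12,0,0.095],[0.1,0.12,0.12,0,0.095],[0.11,0.16,0.12,0,0.095],[0.12,0.2,0.12,0,0.095],[0.13,0.24,0.12,0,0.095],[0.14,0.28,0.12,0,0.095],[0.14,0.32,0.12,0,0.095],[0.14,0.34,0.12,0,0.095]]'
python3 -c "
from h import *
axes()
snap('wrist','w1');snap('side','si1')"
```

```text
t 0.1 pos [ 0.2516 -0.5989  0.2911] x [-0.  0. -1.] y [ 0.387 -0.922 -0.002] jaw yaw -67.21 op 95.0 F [-0.6 -0.5 -0.3] q [-71.9   7.1  94.6  -0.   78.4  -4.7]
time_s: 0.98
ee_pos: [0.3896, -0.2785, 0.4107]
ee_rot: [-96.3, 89.9, 106.5]
contact_force: [0.7, -0.8, 0.2]
opening: 0.998
t 0.98 pos [ 0.3896 -0.2785  0.4107] x [-0.  0. -1.] y [ 0.387 -0.922 -0.002] jaw yaw -67.21 op 94.9 F [ 0.7 -0.8  0.2] q [-4.200e+01 -1.770e+01  1.064e+02  1.000e-01  9.140e+01  2.520e+01]
```

View pics/w1.png

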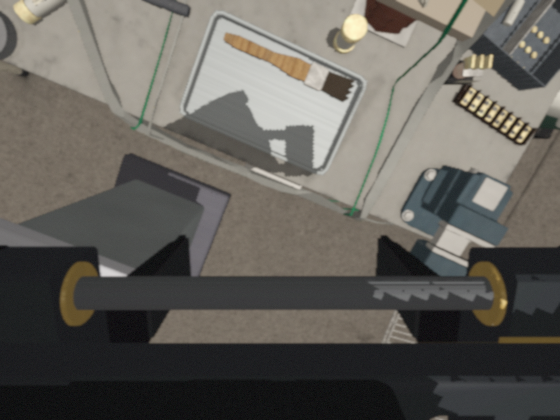

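```bash
python3 - <<'E'
from h import *
W=cloud('w1')
z=np.load('pics/w1.npz');fx,fy,cx,cy=z['k'];M=z['M']
def at(u,v,h):
    r=M[:3,:3]@np.array([(u-cx)/fx,(v-cy)/fy,1]);o=M[:3,3];return o+r*(h-o[2])/r[2]
C=[at(u,v,.03) for u,v in [(221,12),(363,85),(322,172),(183,113)]]
print(np.round(C,3),np.mean(C,0).round(4)); C=np.array(C)
print('edges',[ (np.linalg.norm(C[i]-C[i-1])).round(3) for i in range(4)],'y-axis yaw',np.degrees(np.arctan2(*(C[0]-C[1])[[1,0]])),np.degrees(np.arctan2(*(C[3]-C[2])[[1,0]])))
for u,v in [(80,10),(100,60),(120,110),(170,40),(150,100),(385,150),(395,85),(440,60),(375,200),(270,90),(330,80),(300,65),(350,30),(275,180),(340,205)]:
    r=M[:3,:3]@np.array([(u-cx)/fx,(v-cy)/fy,1])
    print(u,v,W[v,u].round(3),at(u,v,0).round(3))
E
python3 - <<'E'
import cv2
p=cv2.imread('pics/w1.png');cv2.imwrite('pics/w1a.png',cv2.resize(p[0:230,0:480],(800,383),interpolation=2))
E
```

```text
[[ 0.542 -0.132  0.03 ]
 [ 0.533 -0.327  0.03 ]
 [ 0.412 -0.325  0.03 ]
 [ 0.412 -0.128  0.03 ]] [ 0.4747 -0.2281  0.03  ]
edges [np.float64(0.13), np.float64(0.195), np.float64(0.121), np.float64(0.197)] y-axis yaw 87.31328982504048 89.92204926985868
80 10 [0.479 0.036 0.013] [0.48  0.044 0.   ]
100 60 [ 0.432 -0.004  0.014] [0.432 0.003 0.   ]
120 110 [ 0.381 -0.043  0.009] [ 0.38  -0.039  0.   ]
170 40 [ 0.491 -0.075  0.001] [ 0.491 -0.075  0.   ]
150 100 [ 0.409 -0.073  0.   ] [ 0.409 -0.073  0.   ]
385 150 [ 0.472 -0.398  0.001] [ 0.472 -0.398  0.   ]
395 85 [ 0.555 -0.372  0.   ] [ 0.555 -0.372  0.   ]
440 60 [ 0.606 -0.412  0.   ] [ 0.606 -0.412  0.   ]
375 200 [ 0.403 -0.413  0.01 ] [ 0.402 -0.417  0.   ]
270 90 [ 0.483 -0.219  0.006] [ 0.484 -0.219  0.   ]
330 80 [ 0.524 -0.287  0.015] [ 0.527 -0.288  0.   ]
300 65 [ 0.526 -0.244  0.018] [ 0.528 -0.244  0.   ]
350 30 [ 0.57  -0.281  0.08 ] [ 0.593 -0.287  0.   ]
275 180 [ 0.356 -0.276 -0.113] [ 0.373 -0.272  0.   ]
340 205 [ 0.269 -0.546 -0.725] [ 0.376 -0.373  0.   ]
```

View pics/w1a.png

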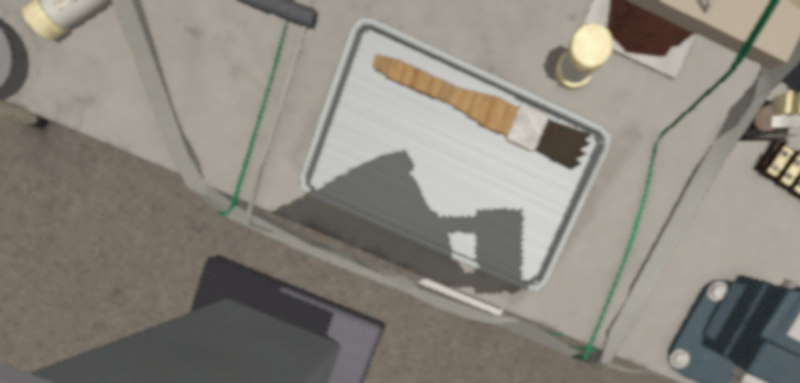

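The wrist view shows the tray: rim corners at (221,12), (363,85), (322,172) and (183,113), with the brush along the back wall. Next I go over to the switch and turn the jaws.

```bash
python3 -m pendant '[[0,0.04,0,0.12,0.095],[0,0.08,0,0.24,0.095],[0,0.12,0,0.36,0.095],[0,0.16,0,0.48,0.095],[0,0.2,0,0.6,0.095],[0,0.24,0,0.72,0.095],[0.01,0.28,0,0.84,0.095],[0.01,0.32,0,0.96,0.095],[0.01,0.36,0,1.08,0.095],[0.02,0.4,0,1.2,0.095]]'
python3 -m pendant '[[0.01,0.04,0,0.12,0.095],[0.01,0.07,0,0.2,0.095],[0.01,0.07,0,0.2,0.095]]'
python3 -c "
from h import *
axes()
snap('wrist','w2')"
```

```text
time_s: 1.92
ee_pos: [0.4093, 0.1253, 0.4119]
ee_rot: [-171.0, 89.9, 101.2]
contact_force: [1.5, -0.5, 0.6]
opening: 0.999
time_s: 2.17
ee_pos: [0.4194, 0.1992, 0.411]
ee_rot: [-146.0, 89.8, 138.1]
contact_force: [-1.8, 0.2, -0.4]
opening: 0.996
t 2.17 pos [0.4194 0.1992 0.411 ] x [-0.  0. -1.] y [ 0.97   0.244 -0.002] jaw yaw 14.13 op 94.7 F [-1.8  0.2 -0.4] q [ 18.7 -19.7 108.    0.2  91.9   4.6]
```

View pics/w2.png

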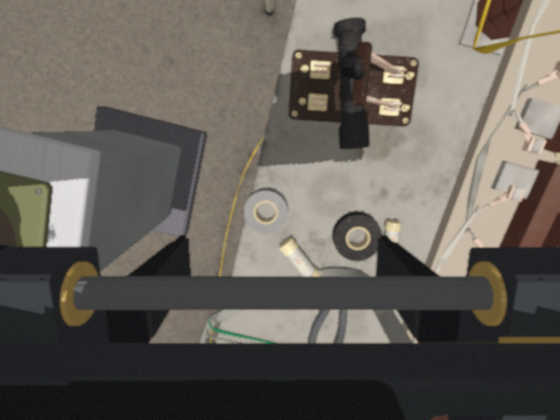

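Run:
```python
import cv2
p=cv2.imread('pics/w2.png');cv2.imwrite('pics/w2a.png',cv2.resize(p[10:160,270:450],(720,600),interpolation=2))
```

```text
(no output)
```

View pics/w2a.png

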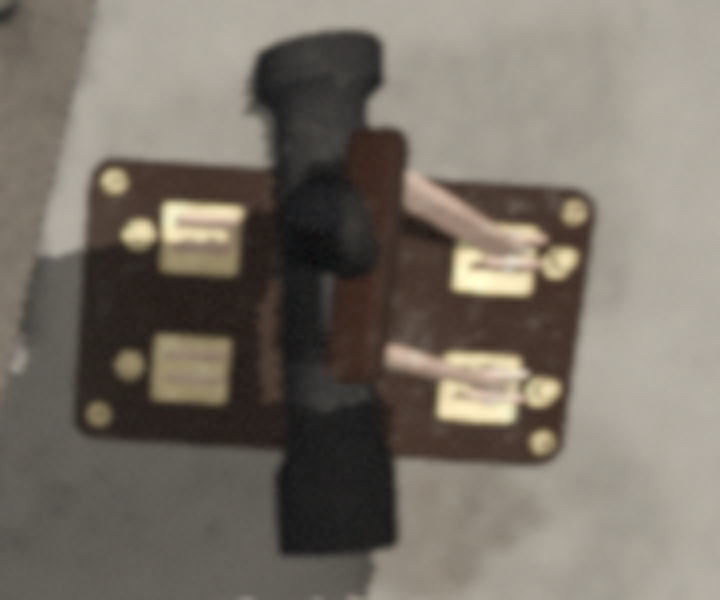

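The enlarged wrist view shows the base corners at crop (90,158), (596,190), (562,464) and (75,436). The torch runs from (320,38) to (338,550), and the handle end is at about (320,225).

```bash
cat > f3.py <<'E'
from h import *
def at(tag,u,v,h):
    z=np.load(f'pics/{tag}.npz');fx,fy,cx,cy=z['k'];M=z['M']
    r=M[:3,:3]@np.array([(u-cx)/fx,(v-cy)/fy,1]);o=M[:3,3];return o+r*(h-o[2])/r[2]
E
python3 - <<'E'
from f3 import *
from fit import S,lev
from scipy.optimize import least_squares
g=lambda x,y:(270+x/4,10+y/4)
X=np.array([[-56,44,16],[109,44,16],[109,-44,16],[-56,-44,16]])
P=np.array([at('w2',*g(*c),.016) for c in [(90,158),(596,190),(562,464),(75,436)]])
s=least_squares(lambda p:(S(p,X)-P).ravel()[[0,1,3,4,6,7,9,10]],[.45,.32,.15])
p=s.x;print('switch',p.round(4),np.degrees(p[2]).round(2),(s.fun*1000).round(1))
print('edges',[np.linalg.norm(P[i]-P[i-1]).round(3) for i in range(4)])
for c,h in [((320,45),.0357),((340,540),.0357)]:
    q=at('w2',*g(*c),h);print('torch end',q.round(4))
W=cloud('w2');c,s_=np.cos(p[2]),np.sin(p[2])
for tag in('w2','sc0','si0'):
    W=cloud(tag);im=cv2.imread(f'pics/{tag}.png')
    d=W-[p[0],p[1],0];lx=d[...,0]*c+d[...,1]*s_;ly=-d[...,0]*s_+d[...,1]*c
    m=(lx>-.01)&(lx<.068)&(abs(ly)<.09)&(W[...,2]>.028)&(W[...,2]<.07)&(im.max(2)<110)
    hi=m&(W[...,2]>.047)
    print(tag,m.sum(),np.polyfit(ly[hi],lx[hi],1).round(4),np.percentile(ly[m],[1,99]).round(3),np.percentile(W[...,2][m],[90,95]).round(3))
    m=(abs(lx-.03)<.06)&(abs(ly)<.012)&(W[...,2]>.13)&(W[...,2]<.25)
    m2=(abs(lx-.03)<.06)&(abs(ly)<.03)&(W[...,2]>.1)&(W[...,2]<.25)
    print('lever pts',m2.sum(), lx[m2].mean().round(3),W[...,2][m2].mean().round(3),W[...,2][m2].max().round(3), 'angle',np.median(np.arctan2(W[...,2][m2]-.034,.076-lx[m2])).round(3))
E
```

```text
switch [0.4543 0.324  0.1908] 10.93 [-1.   0.6  1.3  1.7  0.7 -0.9 -1.  -1.3]
edges [np.float64(0.086), np.float64(0.163), np.float64(0.086), np.float64(0.163)]
torch end [0.4517 0.3996 0.0357]
torch end [0.5    0.2604 0.0357]
w2 2412 [-0.1419  0.0192] [-0.074  0.073] [0.055 0.055]
lever pts 1451 0.005 0.16 0.199 angle 1.065
sc0 682 [-0.1179  0.0183] [-0.068  0.076] [0.054 0.056]
lever pts 382 0.009 0.15 0.2 angle 1.042
si0 655 [-0.121   0.0158] [-0.072  0.075] [0.053 0.054]
lever pts 228 0.002 0.154 0.2 angle 1.013
```

```bash
python3 -m pendant '[[-0.012,0.04,-0.02,0,0],[-0.014,0.08,-0.04,0,0],[-0.014,0.116,-0.06,0,0],[-0.014,0.116,-0.1,0,0],[-0.014,0.116,-0.13,0,0],[-0.014,0.116,-0.15,0,0],[-0.014,0.116,-0.168,0,0],[-0.014,0.116,-0.168,0,0]]'
python3 -c "
from h import *
axes()
snap('side','si2');snap('scene','sc2')
a=cv2.imread('pics/si2.png')[130:290,100:280];b=cv2.imread('pics/sc2.png')[120:280,150:330]
cv2.imwrite('pics/v2.png',cv2.resize(np.hstack([a,b]),(800,356),interpolation=2))"
```

```text
time_s: 2.88
ee_pos: [0.3997, 0.3128, 0.2538]
ee_rot: [-101.4, 88.6, -177.6]
contact_force: [-56.6, -15.8, 70.4]
opening: 0.339
t 2.88 pos [0.3997 0.3128 0.2538] x [-0.02 -0.   -1.  ] y [ 0.971  0.238 -0.024] jaw yaw 13.8 op 32.2 F [-56.6 -15.8  70.4] q [ 31.7  -9.1 114.3   0.7  76.   17.7]
```

View pics/v2.png

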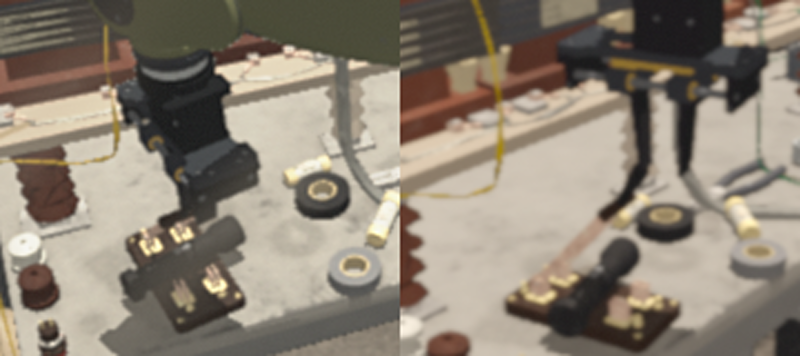

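The fingers closed slower than the descent, and one now presses on the handle with about 90 N. I back off straight up.

```bash
python3 -m pendant '[[-0.005,0,0.03,0,0.033],[-0.01,0,0.06,0,0.033],[-0.01,0,0.06,0,0.033]]'
python3 -m pendant '[[0,0,0,0,0],[0,0,0,0,0],[0,0,0,0,0],[0,0,0,0,0],[0,0,0,0,0],[0,0,0,0,0]]'
python3 -c "
from h import *
axes()
snap('side','si3');snap('scene','sc3')
a=cv2.imread('pics/si3.png')[130:290,100:280];b=cv2.imread('pics/sc3.png')[120:280,150:330]
cv2.imwrite('pics/v3.png',cv2.resize(np.hstack([a,b]),(800,356),interpolation=2))"
```

```text
time_s: 3.23
ee_pos: [0.3926, 0.313, 0.3244]
ee_rot: [-139.2, 89.3, 144.5]
contact_force: [1.6, 0.4, 1.0]
opening: 0.347
time_s: 3.73
ee_pos: [0.3925, 0.3127, 0.323]
ee_rot: [-128.6, 89.3, 155.1]
contact_force: [0.2, -0.7, 0.4]
opening: 0.019
t 3.73 pos [0.3925 0.3127 0.323 ] x [-0.01  0.01 -1.  ] y [ 0.972  0.236 -0.01 ] jaw yaw 13.68 op 1.8 F [ 0.2 -0.7  0.4] q [ 32.2 -12.9 110.9   0.6  82.5  18.4]
```

View pics/v3.png

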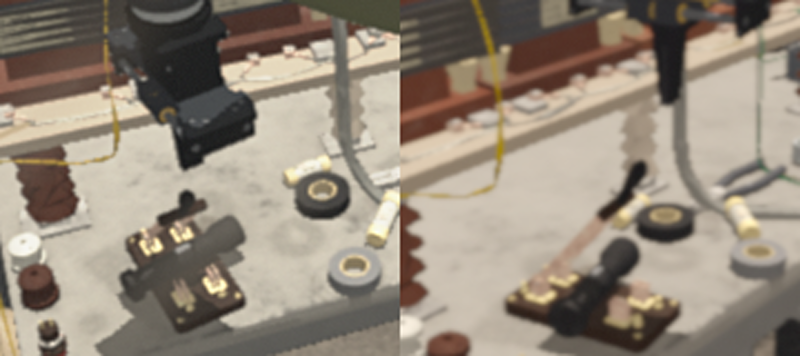

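Clear of contact now. The lever has dropped a little (handle tip at (640,170) in the scene half) and the torch looks unmoved. I measure the new angle.

```bash
cat > la.py <<'E'
from h import *
def ang(tag,p=(.4543,.324,.185)):
    c,s_=np.cos(p[2]),np.sin(p[2])
    W=cloud(tag);d=W-[p[0],p[1],0];lx=d[...,0]*c+d[...,1]*s_;ly=-d[...,0]*s_+d[...,1]*c;z=W[...,2]
    r=np.hypot(lx-.076,z-.034)
    m=(r>.07)&(r<.195)&(abs(ly)<.032)&(z>.062)&(lx<.12)
    for u,v in np.argwhere(m)[:0]:pass
    print(tag,m.sum(),'ang pct',np.percentile(np.arctan2(z[m]-.034,.076-lx[m]),[10,50,90]).round(3),'maxz',z[m].max().round(3),'minlx',np.percentile(lx[m],1).round(3))
    im=cv2.imread(f'pics/{tag}.png')
    m=(lx>-.02)&(lx<.068)&(abs(ly)<.15)&(z>.028)&(z<.065)&(im.max(2)<110);hi=m&(z>.047)
    if m.sum()>50:print('  torch',np.polyfit(ly[hi],lx[hi],1).round(4),np.percentile(ly[m],[1,99]).round(3))
E
python3 -c "
from la import *
for t in('sc0','si0','sc3','si3'):ang(t)"
```

```text
sc0 496 ang pct [0.995 1.054 1.817] maxz 0.225 minlx -0.016
  torch [-0.1236  0.0183] [-0.068  0.077]
si0 285 ang pct [0.968 1.023 1.81 ] maxz 0.222 minlx -0.019
  torch [-0.1268  0.0158] [-0.072  0.145]
sc3 440 ang pct [0.85  0.91  1.824] maxz 0.225 minlx -0.038
  torch [-0.1232  0.0184] [-0.07   0.076]
si3 244 ang pct [0.826 0.887 1.813] maxz 0.218 minlx -0.042
  torch [-0.1359  0.0158] [-0.072  0.147]
```

```bash
python3 -m pendant '[[0,0,-0.03,0,0],[0,0,-0.06,0,0],[0,0,-0.085,0,0],[0,0,-0.085,0,0]]'
python3 -m pendant '[[0.012,0.002,0,0,0],[0.024,0.005,0,0,0],[0.036,0.007,0,0,0],[0.048,0.009,0,0,0],[0.06,0.011,0,0,0],[0.07,0.013,0,0,0],[0.08,0.015,0,0,0],[0.08,0.015,0,0,0]]'
python3 -c "
from la import *
axes()
snap('side','si4');snap('scene','sc4');ang('sc4');ang('si4')
a=cv2.imread('pics/si4.png')[130:290,100:280];b=cv2.imread('pics/sc4.png')[120:280,150:330]
cv2.imwrite('pics/v4.png',cv2.resize(np.hstack([a,b]),(800,356),interpolation=2))"
```

```text
time_s: 4.17
ee_pos: [0.3898, 0.3113, 0.2322]
ee_rot: [-103.3, 88.8, -179.6]
contact_force: [-1.0, -1.2, 0.0]
opening: 0.003
time_s: 4.83
ee_pos: [0.4718, 0.3265, 0.2324]
ee_rot: [-104.5, 88.9, 179.2]
contact_force: [-0.9, -0.9, -0.2]
opening: 0.002
t 4.83 pos [0.4718 0.3265 0.2324] x [-0.02  0.   -1.  ] y [ 0.972  0.236 -0.018] jaw yaw 13.66 op 0.2 F [-0.9 -0.9 -0.2] q [ 29.1   0.5 107.4   0.6  73.   15.3]
sc4 840 ang pct [1.148 1.291 1.448] maxz 0.225 minlx 0.005
  torch [-0.128   0.0183] [-0.069  0.076]
si4 205 ang pct [1.094 1.268 1.812] maxz 0.212 minlx 0.007
  torch [-0.1294  0.016 ] [-0.072  0.146]
```

View pics/v4.png

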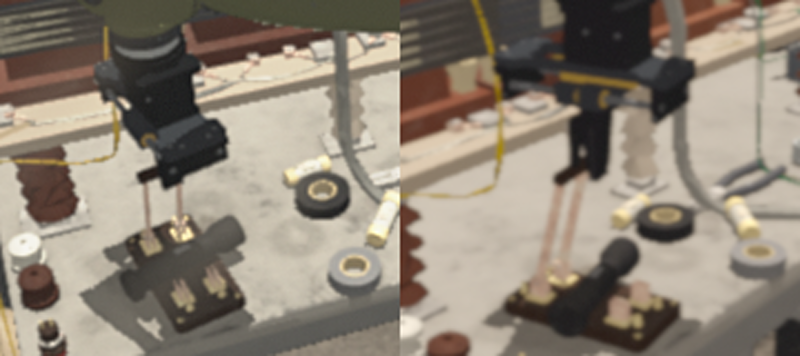

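```bash
python3 -m pendant '[[0.012,0.002,0,0,0],[0.022,0.004,0,0,0],[0.03,0.006,0,0,0],[0.037,0.007,0,0,0],[0.037,0.007,0,0,0]]'
python3 -c "
from la import *
axes()
snap('side','si5');snap('scene','sc5');ang('sc5');ang('si5')
a=cv2.imread('pics/si5.png')[130:290,100:280];b=cv2.imread('pics/sc5.png')[120:280,150:330]
cv2.imwrite('pics/v5.png',cv2.resize(np.hstack([a,b]),(800,356),interpolation=2))"
```

```text
time_s: 5.35
ee_pos: [0.5083, 0.3333, 0.2317]
ee_rot: [-103.1, 88.9, -179.4]
contact_force: [-0.5, 0.4, 0.9]
opening: 0.003
t 5.35 pos [0.5083 0.3333 0.2317] x [-0.02 -0.   -1.  ] y [ 0.972  0.236 -0.019] jaw yaw 13.66 op 0.2 F [-0.5  0.4  0.9] q [ 28.    4.8 102.9   0.5  73.2  14.2]
sc5 812 ang pct [1.375 1.494 1.764] maxz 0.228 minlx 0.042
  torch [-0.1213  0.0182] [-0.069  0.076]
si5 202 ang pct [1.354 1.482 1.831] maxz 0.199 minlx 0.045
  torch [-0.139   0.0163] [-0.073  0.146]
```

View pics/v5.png

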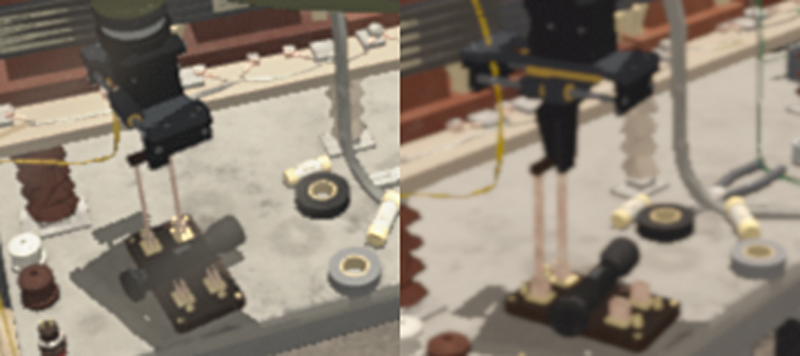

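The lever now stands nearly upright, at about 1.5 rad. I back off, rise, and go over to the +y end of the torch.

```bash
python3 -m pendant '[[-0.03,-0.006,0,0,0],[-0.04,-0.006,0.03,0,0.02],[-0.05,-0.006,0.07,0,0.075],[-0.055,0.02,0.1,0.05,0.075],[-0.055,0.06,0.1,0.1,0.075],[-0.055,0.06,0.1,0.145,0.075],[-0.055,0.06,0.1,0.145,0.075],[-0.055,0.06,0.1,0.145,0.075]]'
python3 - <<'E'
from la import *
axes()
snap('wrist','w6');snap('scene','sc6');snap('side','si6');ang('sc6');ang('si6')
W=cloud('sc0')
for u,v in[(172,278),(150,270),(203,293),(145,235)]:print(W[v,u].round(3))
E
```

```text
time_s: 6.12
ee_pos: [0.4519, 0.3931, 0.331]
ee_rot: [-100.1, 88.8, -168.2]
contact_force: [-0.5, -0.0, -0.3]
opening: 0.433
t 6.12 pos [0.4519 0.3931 0.331 ] x [-0.02 -0.   -1.  ] y [ 0.927  0.374 -0.021] jaw yaw 21.95 op 41.2 F [-0.5 -0.  -0.3] q [35.7 -0.  98.3  0.5 82.9 13.7]
sc6 560 ang pct [1.491 1.542 1.803] maxz 0.224 minlx 0.064
  torch [-0.123   0.0183] [-0.07   0.078]
si6 297 ang pct [1.46  1.499 1.546] maxz 0.22 minlx 0.06
  torch [-0.1285  0.0158] [-0.073  0.145]
[0.489 0.505 0.04 ]
[0.554 0.509 0.035]
[0.408 0.498 0.035]
[0.607 0.474 0.085]
```

View pics/w6.png

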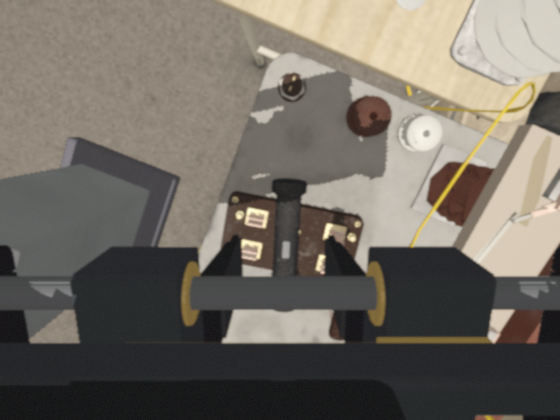

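```bash
python3 - <<'E'
from f3 import *
for h in(.0357,.055):print(at('w6',289,182,h).round(4))
print('mid-bar',at('w6',287,225,.055).round(4), at('w6',275,225,.0357).round(4),at('w6',299,225,.0357).round(4))
E
python3 -m pendant '[[0,0,-0.03,0,0.075],[0,0,-0.07,0,0.075],[0,0,-0.1,0,0.075],[0,0,-0.13,0,0.075],[0,0,-0.13,0,0.075],[0,0,-0.13,0,0.075]]'
python3 -c "
from h import *
axes();snap('wrist','w7')"
```

```text
[0.4508 0.3972 0.0357]
[0.4498 0.4    0.055 ]
mid-bar [0.4654 0.3558 0.055 ] [0.4547 0.3454 0.0357] [0.48   0.3558 0.0357]
time_s: 6.77
ee_pos: [0.4515, 0.391, 0.1989]
ee_rot: [-96.0, 88.5, -164.2]
contact_force: [0.3, -0.1, 0.0]
opening: 0.79
t 6.77 pos [0.4515 0.391  0.1989] x [-0.03 -0.01 -1.  ] y [ 0.928  0.371 -0.026] jaw yaw 21.81 op 75.2 F [ 0.3 -0.1  0. ] q [ 35.6   5.5 105.6   0.5  70.3  13.6]
```

View pics/w7.png

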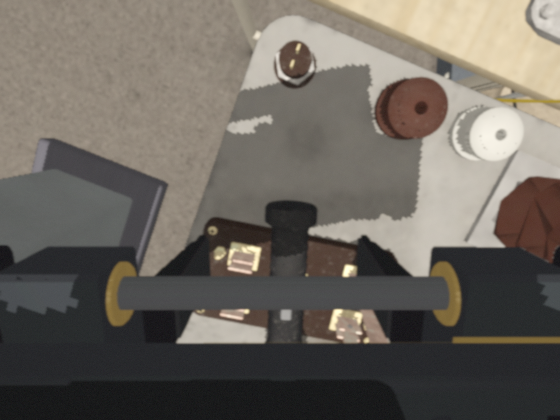

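```bash
python3 -m pendant '[[0.002,0,-0.03,0,0.075],[0.003,0,-0.055,0,0.075],[0.003,0,-0.075,0,0.075],[0.003,0,-0.09,0,0.075],[0.003,0,-0.1,0,0.075],[0.003,0,-0.1,0,0.075]]'
python3 -c "
from h import *
axes()
snap('side','si8');snap('scene','sc8')
a=cv2.imread('pics/si8.png')[130:290,100:280];b=cv2.imread('pics/sc8.png')[120:280,150:330]
cv2.imwrite('pics/v8.png',cv2.resize(np.hstack([a,b]),(800,356),interpolation=2))"
```

```text
time_s: 7.32
ee_pos: [0.4559, 0.392, 0.1017]
ee_rot: [-100.4, 88.8, -168.6]
contact_force: [-0.3, -0.6, -0.3]
opening: 0.791
t 7.32 pos [0.4559 0.392  0.1017] x [-0.02 -0.   -1.  ] y [ 0.928  0.371 -0.021] jaw yaw 21.81 op 75.2 F [-0.3 -0.6 -0.3] q [ 35.4  12.4 108.3   0.6  60.5  13.3]
```

View pics/v8.png

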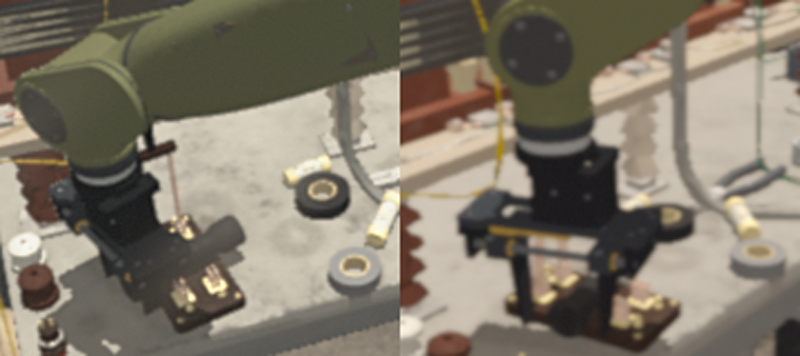

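Descent is free of contact, with the torch end between the fingers. I close the grip and lift a little.

```bash
python3 -m pendant '[[0,0,0,0,0.02],[0,0,0,0,0.02],[0,0,0,0,0.02],[0,0,0,0,0.02],[0,0,0,0,0.02],[0,0,0,0,0.02],[0,0,0,0,0.02],[0,0,0,0,0.02]]'
python3 -m pendant '[[0,0,0.006,0,0.02],[0,0,0.012,0,0.02],[0,0,0.02,0,0.02],[0,0,0.03,0,0.02],[0,0,0.03,0,0.02]]'
python3 -c "
from h import *
axes()
snap('side','si9');snap('scene','sc9')
a=cv2.imread('pics/si9.png')[130:290,100:280];b=cv2.imread('pics/sc9.png')[120:280,150:330]
cv2.imwrite('pics/v9.png',cv2.resize(np.hstack([a,b]),(800,356),interpolation=2))"
```

```text
time_s: 8.08
ee_pos: [0.4566, 0.3927, 0.1036]
ee_rot: [-104.0, 88.9, -172.1]
contact_force: [0.1, -0.7, 1.5]
opening: 0.406
time_s: 8.5
ee_pos: [0.4579, 0.3936, 0.1368]
ee_rot: [-112.7, 89.1, 179.1]
contact_force: [0.0, -0.2, -1.7]
opening: 0.402
t 8.5 pos [0.4579 0.3936 0.1368] x [-0.02  0.   -1.  ] y [ 0.928  0.372 -0.014] jaw yaw 21.82 op 38.2 F [ 0.  -0.2 -1.7] q [ 35.4   9.9 107.3   0.6  63.5  13.3]
```

View pics/v9.png

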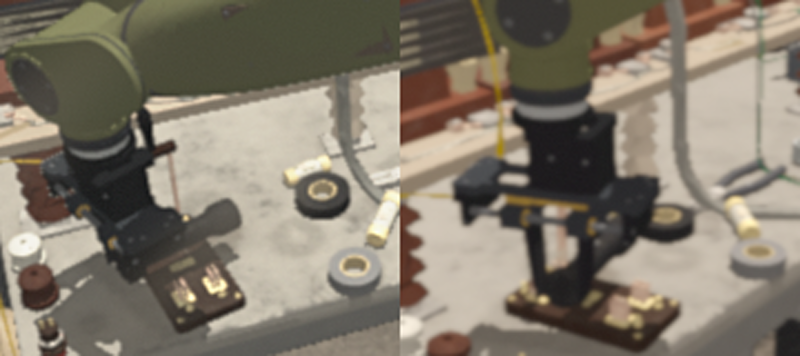

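The torch came up at the gripped end (head at (225,215) in the side half). I continue above lever height and check for droop.

```bash
python3 -m pendant '[[0,0,0.015,0,0.02],[0,0,0.035,0,0.02],[0,0,0.06,0,0.02],[0,0,0.09,0,0.02],[0,0,0.12,0,0.02],[0,0,0.15,0,0.02],[0,0,0.18,0,0.02],[0,0,0.18,0,0.02]]'
python3 -c "
from h import *
axes()
snap('side','si10');snap('scene','sc10');snap('wrist','w10')
a=cv2.imread('pics/si10.png')[100:260,100:280];b=cv2.imread('pics/sc10.png')[120:280,150:330]
cv2.imwrite('pics/v10.png',cv2.resize(np.hstack([a,b]),(800,356),interpolation=2))"
```

```text
time_s: 9.27
ee_pos: [0.459, 0.3944, 0.3228]
ee_rot: [-150.2, 89.5, 141.6]
contact_force: [0.8, 0.6, -0.8]
opening: 0.401
t 9.27 pos [0.459  0.3944 0.3228] x [-0.01  0.01 -1.  ] y [ 0.928  0.372 -0.005] jaw yaw 21.82 op 38.1 F [ 0.8  0.6 -0.8] q [35.4  0.6 98.5  0.5 81.1 13.5]
```

View pics/v10.png

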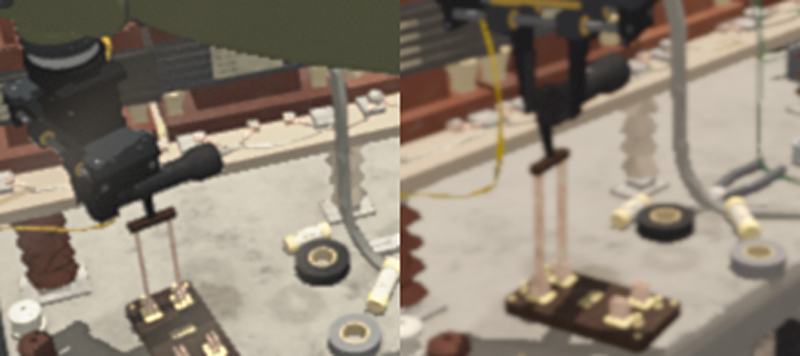

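View pics/w10.png

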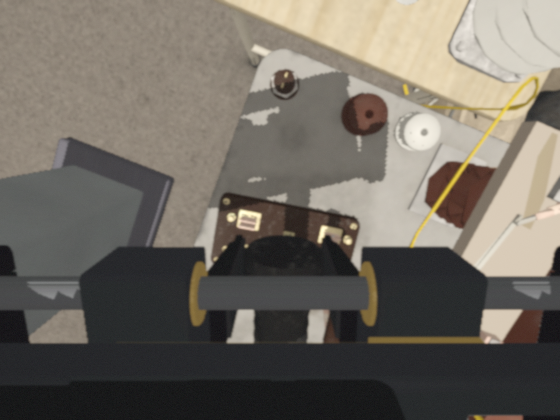

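```bash
python3 - <<'E'
from h import *
for t in('si10','sc10'):
    W=cloud(t);im=cv2.imread(f'pics/{t}.png')
    m=(W[...,2]>.2)&(W[...,2]<.33)&(W[...,1]<.37)&(W[...,1]>.2)&(abs(W[...,0]-.485)<.06)&(im.max(2)<110)
    P=W[m];
    for y0 in np.arange(.2,.37,.02):
        k=abs(P[:,1]-y0)<.01
        if k.sum()>5:print(t,y0.round(2),k.sum(),np.percentile(P[k],[5,50,95],axis=0)[:,[0,2]].round(3).tolist())
E
python3 -m pendant '[[-0.03,0,0.02,0,0.02],[-0.06,-0.02,0.03,-0.05,0.02],[-0.08,-0.05,0.03,-0.1,0.02],[-0.08,-0.085,0.03,-0.15,0.02],[-0.08,-0.12,0.03,-0.2,0.02],[-0.08,-0.155,0.03,-0.25,0.02],[-0.08,-0.19,0.03,-0.3,0.02],[-0.08,-0.225,0.03,-0.35,0.02],[-0.08,-0.26,0.03,-0.4,0.02],[-0.08,-0.295,0.03,-0.41,0.02]]'
python3 -m pendant '[[0,-0.035,0,0,0.02],[0,-0.07,0,0,0.02],[0.01,-0.105,0,0,0.02],[0.02,-0.14,0,0,0.02],[0.03,-0.175,0,0,0.02],[0.045,-0.205,-0.03,0,0.02],[0.06,-0.235,-0.06,0,0.02],[0.07,-0.255,-0.09,0,0.02],[0.075,-0.26,-0.1,0,0.02],[0.075,-0.26,-0.1,0,0.02]]'
python3 -c "
from h import *
axes()
snap('side','si11');snap('scene','sc11');snap('wrist','w11')
b=cv2.imread('pics/sc11.png')[80:240,250:430]
cv2.imwrite('pics/v11.png',cv2.resize(b,(675,600),interpolation=2))"
```

```text
si10 0.26 78 [[0.482, 0.236], [0.488, 0.251], [0.503, 0.26]]
si10 0.28 122 [[0.478, 0.238], [0.484, 0.254], [0.502, 0.262]]
si10 0.3 94 [[0.475, 0.24], [0.482, 0.254], [0.493, 0.26]]
si10 0.32 81 [[0.466, 0.243], [0.473, 0.255], [0.484, 0.262]]
si10 0.34 64 [[0.46, 0.242], [0.463, 0.253], [0.469, 0.261]]
si10 0.36 55 [[0.452, 0.246], [0.456, 0.255], [0.46, 0.261]]
sc10 0.26 38 [[0.484, 0.236], [0.488, 0.251], [0.503, 0.259]]
sc10 0.28 110 [[0.48, 0.232], [0.485, 0.252], [0.506, 0.26]]
sc10 0.3 74 [[0.476, 0.235], [0.482, 0.251], [0.503, 0.258]]
sc10 0.32 55 [[0.468, 0.24], [0.474, 0.253], [0.483, 0.26]]
sc10 0.34 41 [[0.461, 0.203], [0.465, 0.251], [0.526, 0.258]]
sc10 0.36 13 [[0.426, 0.245], [0.459, 0.264], [0.473, 0.329]]
time_s: 10.25
ee_pos: [0.3757, 0.0963, 0.3409]
ee_rot: [-101.1, 88.7, 167.1]
contact_force: [0.8, -0.2, -1.6]
opening: 0.403
time_s: 11.08
ee_pos: [0.448, -0.1638, 0.2335]
ee_rot: [-105.9, 88.0, 162.2]
contact_force: [-1.5, 1.1, -0.7]
opening: 0.401
t 11.08 pos [ 0.448  -0.1638  0.2335] x [-0.03  0.01 -1.  ] y [ 0.999 -0.033 -0.034] jaw yaw -1.88 op 38.1 F [-1.5  1.1 -0.7] q [-26.4 -11.9 118.7  -0.3  75.2 -24.4]
```

View pics/v11.png

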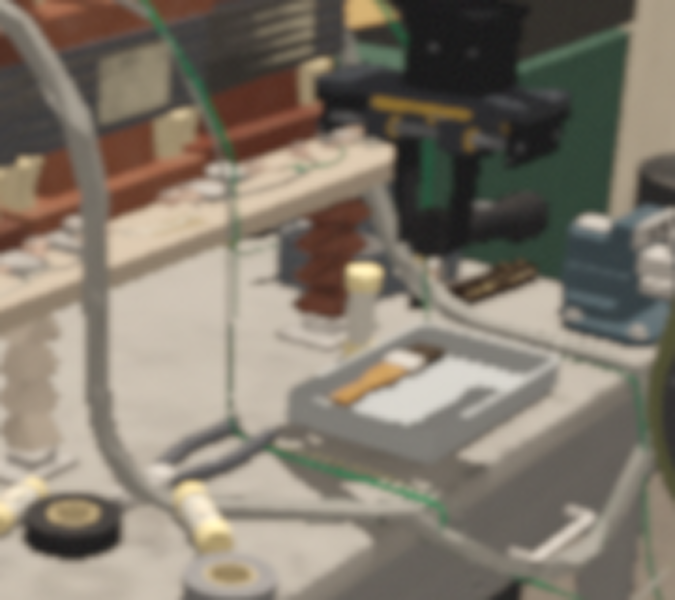

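View pics/w11.png

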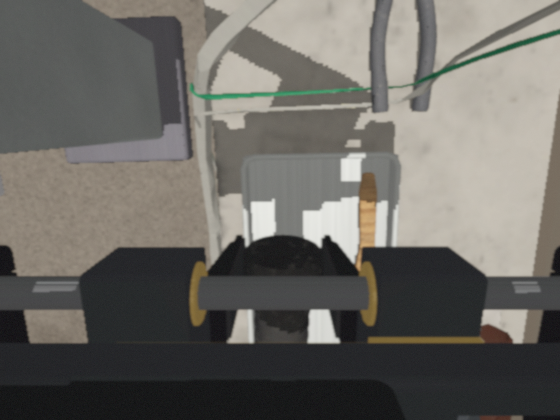

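Run:
```python
from f3 import *
for u,v in[(243,156),(398,155),(242,225),(399,225),(362,225),(375,225),(359,178)]:print(u,v,at('w11',u,v,.03).round(4),at('w11',u,v,.014).round(4))
p=cv2.imread('pics/w11.png');cv2.imwrite('pics/w11a.png',cv2.resize(p[130:290,210:430],(800,582),interpolation=2))
W=cloud('w11');m=(W[...,2]>.025)&(W[...,2]<.036)&(W[...,1]<0)&(W[...,1]>-.16)
P=W[m];print(m.sum(),P[:,:2].min(0),P[:,:2].max(0))
```

```text
243 156 [ 0.4114 -0.1214  0.03  ] [ 0.4092 -0.1226  0.014 ]
398 155 [ 0.5416 -0.1244  0.03  ] [ 0.5462 -0.1258  0.014 ]
242 225 [ 0.407 -0.182  0.03 ] [ 0.4046 -0.1864  0.014 ]
399 225 [ 0.545  -0.1853  0.03  ] [ 0.5499 -0.1899  0.014 ]
362 225 [ 0.5128 -0.1845  0.03  ] [ 0.5159 -0.1891  0.014 ]
375 225 [ 0.5241 -0.1848  0.03  ] [ 0.5279 -0.1894  0.014 ]
359 178 [ 0.5095 -0.1429  0.03  ] [ 0.5124 -0.1453  0.014 ]
1480 [ 0.40738596 -0.15958022] [ 0.5608233  -0.06482537]
```

View pics/w11a.png

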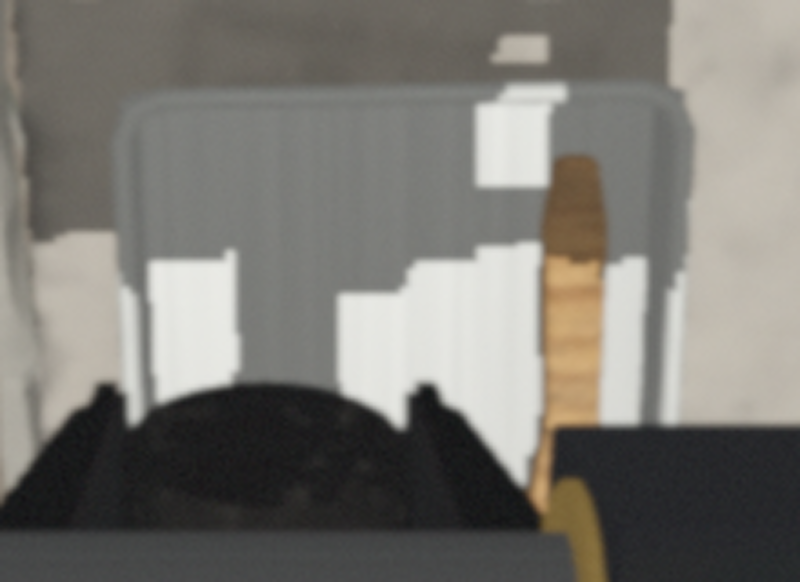

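Tray rim x runs from 0.408 to 0.543, and its +y end is at about -0.123. I lower to just above the floor at x ≈ 0.455.

```bash
python3 -m pendant '[[0.008,0,-0.03,0,0.02],[0.009,0,-0.06,0,0.02],[0.009,0,-0.085,0,0.02],[0.009,0,-0.105,0,0.02],[0.009,0,-0.112,0,0.02],[0.009,0,-0.112,0,0.02]]'
python3 -c "
from h import *
axes()
snap('scene','sc12')
b=cv2.imread('pics/sc12.png')[110:220,300:440]
cv2.imwrite('pics/v12.png',cv2.resize(b,(763,600),interpolation=2))
W=cloud('sc12');im=cv2.imread('pics/sc12.png')
m=(W[...,2]>.015)&(W[...,2]<.08)&(W[...,1]<-.18)&(W[...,1]>-.33)&(abs(W[...,0]-.455)<.04)&(im.max(2)<100)
P=W[m];print(m.sum())
for y0 in np.arange(-.32,-.17,.02):
    k=abs(P[:,1]-y0)<.01
    if k.sum()>5:print(y0.round(2),k.sum(),np.percentile(P[k],[5,50,95],axis=0)[:,[0,2]].round(3).tolist())
"
```

```text
time_s: 11.73
ee_pos: [0.4585, -0.1621, 0.1277]
ee_rot: [-103.5, 88.5, 164.8]
contact_force: [-0.3, 0.8, -1.4]
opening: 0.399
t 11.73 pos [ 0.4585 -0.1621  0.1277] x [-0.03  0.01 -1.  ] y [ 0.999 -0.029 -0.025] jaw yaw -1.66 op 38.0 F [-0.3  0.8 -1.4] q [-25.7  -3.5 122.3  -0.3  62.7 -23.9]
184
-0.3 18 [[0.43, 0.036], [0.435, 0.052], [0.441, 0.062]]
-0.28 50 [[0.432, 0.038], [0.438, 0.056], [0.45, 0.067]]
-0.26 37 [[0.436, 0.041], [0.441, 0.056], [0.448, 0.065]]
-0.24 32 [[0.438, 0.047], [0.442, 0.059], [0.449, 0.067]]
-0.22 28 [[0.44, 0.051], [0.443, 0.061], [0.452, 0.07]]
-0.2 16 [[0.44, 0.055], [0.443, 0.059], [0.445, 0.066]]
```

View pics/v12.png

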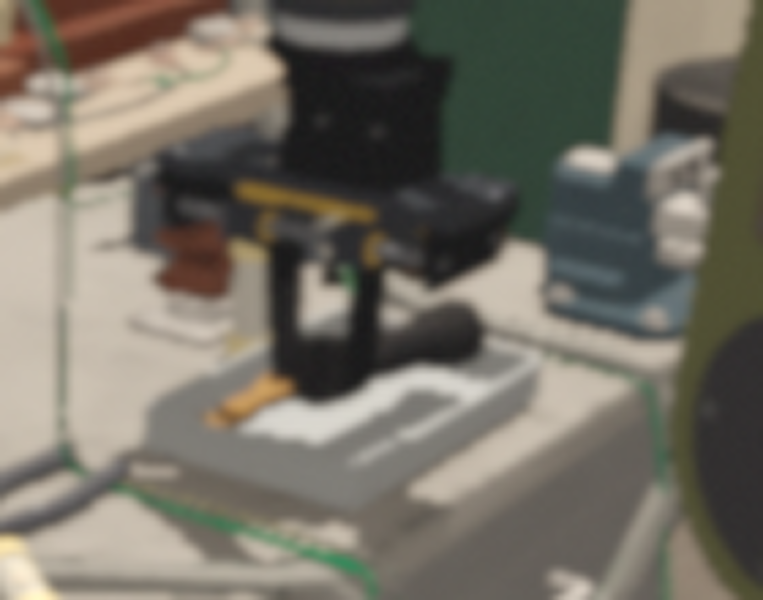

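```bash
python3 -m pendant '[[0,0,-0.006,0,0.02],[0,0,-0.012,0,0.02],[0,0,-0.018,0,0.02],[0,0,-0.018,0,0.02]]'
python3 -m pendant '[[0,0,-0.003,0,0.02],[0,0,-0.006,0,0.02],[0,0,-0.006,0,0.02]]'
python3 -m pendant '[[0,0,-0.003,0,0.02],[0,0,-0.005,0,0.02],[0,0,-0.005,0,0.02]]'
```

```text
time_s: 12.12
ee_pos: [0.4591, -0.1625, 0.1106]
ee_rot: [-102.7, 88.6, 165.6]
contact_force: [0.1, 0.2, -1.3]
opening: 0.401
time_s: 12.37
ee_pos: [0.4591, -0.1625, 0.1043]
ee_rot: [-102.4, 88.6, 166.0]
contact_force: [0.5, 0.4, -0.3]
opening: 0.402
time_s: 12.62
ee_pos: [0.4591, -0.1625, 0.099]
ee_rot: [-102.1, 88.6, 166.2]
contact_force: [0.1, 0.0, 0.8]
opening: 0.399
```

```bash
python3 -m pendant '[[0,0,-0.003,0,0.02],[0,0,-0.004,0,0.02],[0,0,-0.004,0,0.02]]'
python3 -m pendant '[[0,0,-0.002,0,0.02],[0,0,-0.003,0,0.02],[0,0,-0.003,0,0.02]]'
```

```text
time_s: 12.87
ee_pos: [0.459, -0.1625, 0.0948]
ee_rot: [-102.1, 88.6, 166.3]
contact_force: [-0.1, 0.9, 0.5]
opening: 0.401
time_s: 13.12
ee_pos: [0.4594, -0.1626, 0.0936]
ee_rot: [-102.7, 88.5, 165.7]
contact_force: [-5.7, 3.2, 13.6]
opening: 0.401
```

Firm contact at 13.6 N, so the torch is on the floor. I release with a small opening and rise.

```bash
python3 -m pendant '[[0,0,0.0005,0,0.052],[0,0,0.0005,0,0.052],[0,0,0.0005,0,0.052],[0,0,0.0005,0,0.052],[0,0,0.0005,0,0.052]]'
python3 -m pendant '[[0,0,0.015,0,0.052],[0,0,0.04,0,0.052],[0,0,0.08,0,0.052],[0,0.02,0.12,0,0.052],[-0.01,0.05,0.16,0,0.052],[-0.03,0.08,0.2,0,0.0],[-0.04,0.11,0.2,0,0],[-0.04,0.11,0.2,0,0]]'
python3 -c "
from h import *
axes()
snap('scene','sc13')
b=cv2.imread('pics/sc13.png')[130:240,300:440]
cv2.imwrite('pics/v13.png',cv2.resize(b,(763,600),interpolation=2))
W=cloud('sc13');im=cv2.imread('pics/sc13.png')
m=(W[...,2]>.012)&(W[...,2]<.08)&(W[...,1]<-.13)&(W[...,1]>-.33)&(abs(W[...,0]-.455)<.04)&(im.max(2)<100)
P=W[m];print(m.sum())
for y0 in np.arange(-.32,-.13,.02):
    k=abs(P[:,1]-y0)<.01
    if k.sum()>5:print(y0.round(2),k.sum(),np.percentile(P[k],[5,50,95],axis=0)[:,[0,2]].round(3).tolist())
"
```

```text
time_s: 13.53
ee_pos: [0.4592, -0.1626, 0.0936]
ee_rot: [-102.9, 88.5, 165.5]
contact_force: [-0.2, 0.0, -0.1]
opening: 0.545
time_s: 14.2
ee_pos: [0.419, -0.0501, 0.2978]
ee_rot: [-107.2, 88.9, 161.3]
contact_force: [0.6, -0.2, 0.7]
opening: 0.393
t 14.2 pos [ 0.419  -0.0501  0.2978] x [-0.02  0.01 -1.  ] y [ 0.999 -0.027 -0.019] jaw yaw -1.52 op 37.4 F [ 0.6 -0.2  0.7] q [-1.420e+01 -2.330e+01  1.212e+02  1.000e-01  8.320e+01 -1.270e+01]
340
-0.3 21 [[0.43, 0.026], [0.435, 0.038], [0.45, 0.047]]
-0.28 65 [[0.433, 0.017], [0.44, 0.039], [0.459, 0.047]]
-0.26 41 [[0.439, 0.023], [0.442, 0.036], [0.454, 0.044]]
-0.24 31 [[0.441, 0.022], [0.443, 0.035], [0.45, 0.041]]
-0.22 28 [[0.44, 0.02], [0.444, 0.034], [0.449, 0.041]]
-0.2 37 [[0.44, 0.023], [0.446, 0.034], [0.453, 0.041]]
-0.18 23 [[0.442, 0.023], [0.446, 0.033], [0.451, 0.042]]
-0.16 91 [[0.439, 0.022], [0.451, 0.034], [0.468, 0.046]]
```

View pics/v13.png

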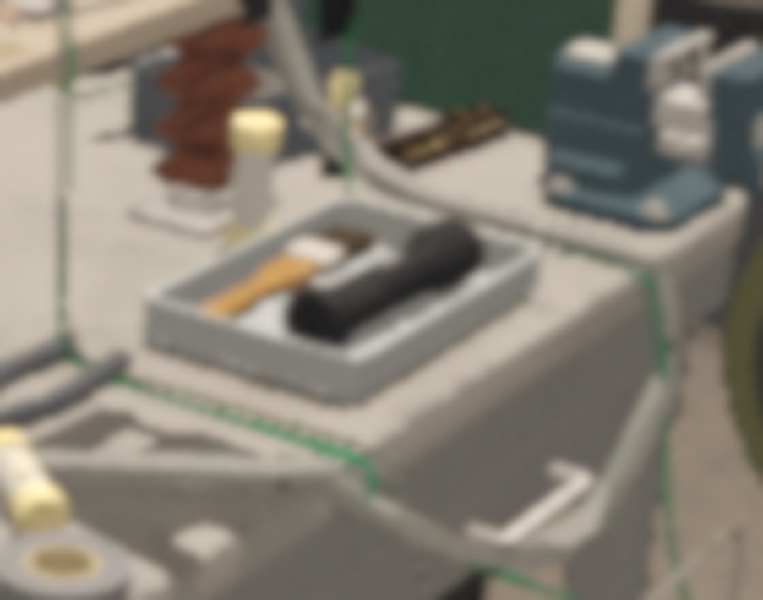

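The torch lies flat on the tray floor (top at about 46 mm at both ends), in front of the brush. Before going behind the lever I check the clearance there.

Run:
```python
from la import *
ang('sc13');snap('side','si13');ang('si13')
for t in('sc13','si13','sc0','si0'):
    W=cloud(t)
    for lo,hi in((.03,.1),(.1,.16),(.16,.22),(.22,.3),(.3,.4),(.4,.55)):
        m=(W[...,1]>.2)&(W[...,1]<.46)&(W[...,2]>lo)&(W[...,2]<hi)&(W[...,0]>.56)
        if m.sum()>3:print(t,lo,m.sum(),np.percentile(W[...,0][m],[0,5,50]).round(3))
```

```text
sc13 563 ang pct [1.487 1.539 1.797] maxz 0.224 minlx 0.064
si13 355 ang pct [1.464 1.511 1.786] maxz 0.22 minlx 0.06
sc13 0.03 266 [0.597 0.6   0.608]
sc13 0.1 528 [0.56  0.563 0.588]
sc13 0.16 3931 [0.56  0.584 0.644]
sc13 0.22 3583 [0.561 0.637 0.646]
sc13 0.3 6203 [0.593 0.642 0.669]
sc13 0.4 205 [0.826 0.832 1.303]
si13 0.03 262 [0.594 0.598 0.607]
si13 0.1 1339 [0.56  0.581 1.294]
si13 0.16 5047 [0.56  0.583 0.647]
si13 0.22 4542 [0.56  0.636 0.651]
si13 0.3 7332 [0.588 0.64  0.7  ]
si13 0.4 18 [0.823 0.825 0.832]
sc0 0.03 274 [0.598 0.6   0.609]
sc0 0.1 551 [0.56  0.562 0.588]
sc0 0.16 4058 [0.56  0.584 0.644]
sc0 0.22 3566 [0.56  0.637 0.646]
sc0 0.3 6203 [0.594 0.642 0.669]
sc0 0.4 208 [0.825 0.833 1.3  ]
si0 0.03 268 [0.593 0.598 0.607]
si0 0.1 1358 [0.56  0.581 1.292]
si0 0.16 5108 [0.56  0.583 0.647]
si0 0.22 4550 [0.56  0.636 0.65 ]
si0 0.3 7321 [0.593 0.64  0.7  ]
si0 0.4 16 [0.824 0.826 1.048]
```

There is a shelf at x ≥ 0.58, so I won't go behind the lever. Instead I turn the jaws along the switch's y, grip the handle from above and lead it down its arc.

```bash
python3 -m pendant '[[-0.01,0.03,0.02,0.12,0.06],[-0.02,0.06,0.04,0.24,0.06],[-0.02,0.1,0.06,0.36,0.06],[-0.02,0.14,0.06,0.48,0.06],[-0.02,0.18,0.06,0.6,0.06],[-0.02,0.22,0.06,0.72,0.06],[-0.02,0.25,0.06,0.84,0.06],[-0.02,0.28,0.06,0.96,0.06],[-0.02,0.31,0.06,1.08,0.06],[-0.02,0.34,0.06,1.2,0.06]]'
python3 -m pendant '[[0.01,0.01,0,0.12,0.06],[0.02,0.03,0,0.24,0.06],[0.03,0.04,0,0.36,0.06],[0.03,0.04,0,0.48,0.06],[0.03,0.04,0,0.59,0.06],[0.03,0.04,0,0.59,0.06]]'
python3 - <<'E'
from la import *
axes()
snap('side','si14');snap('scene','sc14')
p=(.4543,.324,.188);c,s=np.cos(p[2]),np.sin(p[2])
for t in('sc13','si13','sc14','si14'):
    W=cloud(t);d=W-[p[0],p[1],0];lx=d[...,0]*c+d[...,1]*s;ly=-d[...,0]*s+d[...,1]*c;z=W[...,2]
    for lo,hi in((.06,.14),(.15,.17),(.175,.23)):
        m=(z>lo)&(z<hi)&(abs(ly)<.04)&(lx>.03)&(lx<.105);print(t,lo,m.sum(),W[m].mean(0).round(4),W[m].min(0).round(3),W[m].max(0).round(3))
a=cv2.imread('pics/si14.png')[100:260,100:280];b=cv2.imread('pics/sc14.png')[120:280,150:330]
cv2.imwrite('pics/v14.png',cv2.resize(np.hstack([a,b]),(800,356),interpolation=2))
E
```

```text
time_s: 15.13
ee_pos: [0.3997, 0.2893, 0.3521]
ee_rot: [-104.2, 88.5, -126.7]
contact_force: [0.4, -0.7, 0.4]
opening: 0.634
time_s: 15.63
ee_pos: [0.4308, 0.3287, 0.3492]
ee_rot: [-110.5, 88.3, -99.1]
contact_force: [-1.3, -0.1, 0.4]
opening: 0.627
t 15.63 pos [0.4308 0.3287 0.3492] x [-0.   -0.03 -1.  ] y [-0.198  0.98  -0.028] jaw yaw 101.44 op 59.6 F [-1.3 -0.1  0.4] q [ 32.2  -7.8 103.9  -1.3  85.  -69.1]
sc13 0.06 306 [0.5266 0.3376 0.0994] [0.515 0.314 0.06 ] [0.539 0.363 0.14 ]
sc13 0.15 141 [0.5204 0.3423 0.1633] [0.512 0.309 0.15 ] [0.532 0.367 0.17 ]
sc13 0.175 155 [0.525  0.3416 0.2007] [0.518 0.331 0.175] [0.535 0.351 0.222]
si13 0.06 97 [0.5229 0.3377 0.1012] [0.512 0.316 0.062] [0.535 0.36  0.14 ]
si13 0.15 134 [0.5187 0.3375 0.1629] [0.509 0.309 0.15 ] [0.531 0.365 0.17 ]
si13 0.175 110 [0.5219 0.3386 0.2016] [0.514 0.33  0.175] [0.553 0.366 0.22 ]
sc14 0.06 306 [0.5268 0.3374 0.0991] [0.515 0.314 0.06 ] [0.538 0.361 0.14 ]
sc14 0.15 143 [0.5203 0.3423 0.1631] [0.511 0.31  0.15 ] [0.534 0.366 0.17 ]
sc14 0.175 154 [0.525  0.3415 0.201 ] [0.518 0.331 0.175] [0.535 0.349 0.222]
si14 0.06 93 [0.5228 0.3368 0.0994] [0.514 0.316 0.06 ] [0.535 0.36  0.139]
si14 0.15 132 [0.5186 0.3372 0.163 ] [0.509 0.308 0.15 ] [0.534 0.365 0.17 ]
si14 0.175 99 [0.522  0.3378 0.2018] [0.516 0.329 0.176] [0.536 0.345 0.22 ]
```

View pics/v14.png

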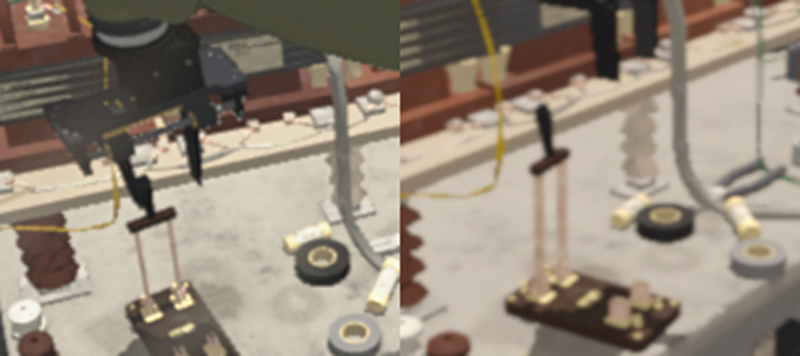

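Handle centre is at about (0.527, 0.340), top at 0.222. I move over it and descend.

```bash
python3 -m pendant '[[0.03,0.004,0,0,0.06],[0.06,0.008,0,0,0.06],[0.09,0.012,0,0,0.06],[0.096,0.013,0,0,0.06],[0.096,0.013,-0.03,0,0.06],[0.096,0.013,-0.06,0,0.06],[0.096,0.013,-0.08,0,0.06],[0.096,0.013,-0.09,0,0.06],[0.096,0.013,-0.09,0,0.06]]'
python3 - <<'E'
from la import *
axes()
snap('side','si15');snap('scene','sc15')
a=cv2.imread('pics/si15.png')[100:260,100:280];b=cv2.imread('pics/sc15.png')[120:280,150:330]
cv2.imwrite('pics/v15.png',cv2.resize(np.hstack([a,b]),(800,356),interpolation=2))
E
```

```text
time_s: 16.48
ee_pos: [0.525, 0.3406, 0.2561]
ee_rot: [-118.1, 88.1, -107.0]
contact_force: [-0.2, -0.1, -0.1]
opening: 0.631
t 16.48 pos [0.525  0.3406 0.2561] x [-0.01 -0.03 -1.  ] y [-0.192  0.981 -0.029] jaw yaw 101.08 op 60.0 F [-0.2 -0.1 -0.1] q [ 28.5   6.2  99.1  -1.4  76.1 -72.2]
```

View pics/v15.png

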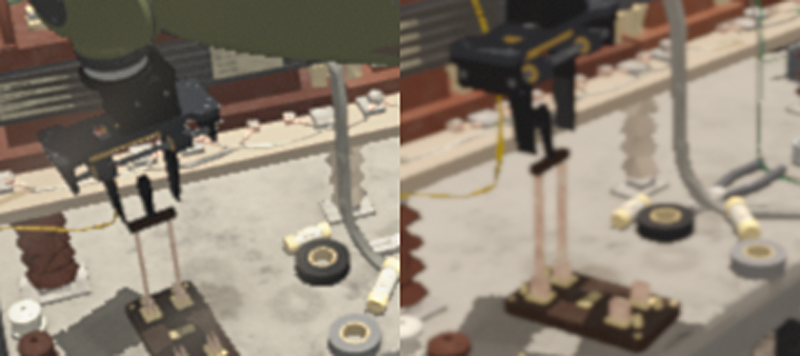

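```bash
python3 -m pendant '[[0,0,0,0,0.012],[0,0,0,0,0.012],[0,0,0,0,0.012],[0,0,0,0,0.012],[0,0,0,0,0.012],[0,0,0,0,0.012],[0,0,0,0,0.012],[0,0,0,0,0.012],[0,0,0,0,0.012]]'
cat > arc.py <<'E'
from la import *
import sys
o=observe();axes()
R=Ro.from_euler('xyz',o['ee_rot'],degrees=True).as_matrix()
g=o['ee_pos']+R[:,0]*.059
p=(.4543,.324,.188);c,s=np.cos(p[2]),np.sin(p[2]);d=g-[p[0],p[1],0]
lx=d[0]*c+d[1]*s;ly=-d[0]*s+d[1]*c
ph0=np.arctan2(g[2]-.034,.076-lx);r=np.hypot(g[2]-.034,.076-lx)
print('grasp',g.round(4),'ly',ly.round(4),'phi',ph0.round(3),'r',r.round(4),'a',(ph0-.049).round(3))
step=float(sys.argv[1])
for k in range(1,11):
    ph=max(ph0-step*k,float(sys.argv[2]))
    X=.076-r*np.cos(ph)-lx;Z=.034+r*np.sin(ph)-g[2]
    print(k,round(ph,3),[round(X*c,3),round(X*s,3),round(Z,3)])
E
python3 arc.py 0.08 0.03
```

```text
time_s: 17.33
ee_pos: [0.527, 0.34, 0.2609]
ee_rot: [-106.5, 88.1, -95.4]
contact_force: [0.4, -5.7, 1.9]
opening: 0.177
t 17.33 pos [0.527  0.34   0.2609] x [-0.   -0.03 -1.  ] y [-0.192  0.981 -0.031] jaw yaw 101.09 op 16.8 F [ 0.4 -5.7  1.9] q [ 28.5   6.   98.8  -1.6  76.2 -72.2]
grasp [0.5268 0.3381 0.2019] ly 0.0003 phi 1.558 r 0.1679 a 1.509
1 1.478 [np.float64(-0.013), np.float64(-0.003), np.float64(-0.001)]
2 1.398 [np.float64(-0.026), np.float64(-0.005), np.float64(-0.002)]
3 1.318 [np.float64(-0.039), np.float64(-0.007), np.float64(-0.005)]
4 1.238 [np.float64(-0.052), np.float64(-0.01), np.float64(-0.009)]
5 1.158 [np.float64(-0.064), np.float64(-0.012), np.float64(-0.014)]
6 1.078 [np.float64(-0.076), np.float64(-0.014), np.float64(-0.02)]
7 0.998 [np.float64(-0.087), np.float64(-0.017), np.float64(-0.027)]
8 0.918 [np.float64(-0.098), np.float64(-0.019), np.float64(-0.035)]
9 0.838 [np.float64(-0.108), np.float64(-0.021), np.float64(-0.043)]
10 0.758 [np.float64(-0.118), np.float64(-0.022), np.float64(-0.052)]
```

Gripped (16.8 mm). I follow the arc.

```bash
python3 -m pendant '[[-0.006,-0.001,0,0,0.012],[-0.013,-0.003,-0.001,0,0.012],[-0.026,-0.005,-0.002,0,0.012],[-0.039,-0.007,-0.005,0,0.012],[-0.052,-0.01,-0.009,0,0.012],[-0.052,-0.01,-0.009,0,0.012]]'
python3 arc.py 0.09 0.03
```

```text
time_s: 17.83
ee_pos: [0.4727, 0.3297, 0.2518]
ee_rot: [-109.6, 88.1, -98.4]
contact_force: [-2.0, -0.8, 1.9]
opening: 0.18
t 17.83 pos [0.4727 0.3297 0.2518] x [-0.   -0.03 -1.  ] y [-0.193  0.981 -0.031] jaw yaw 101.16 op 17.2 F [-2.  -0.8  1.9] q [ 3.010e+01  1.000e-01  1.058e+02 -1.500e+00  7.520e+01 -7.060e+01]
grasp [0.4724 0.3278 0.1928] ly 0.0004 phi 1.223 r 0.1689 a 1.174
1 1.133 [np.float64(-0.014), np.float64(-0.003), np.float64(-0.006)]
2 1.043 [np.float64(-0.027), np.float64(-0.005), np.float64(-0.013)]
3 0.953 [np.float64(-0.04), np.float64(-0.008), np.float64(-0.021)]
4 0.863 [np.float64(-0.051), np.float64(-0.01), np.float64(-0.03)]
5 0.773 [np.float64(-0.062), np.float64(-0.012), np.float64(-0.041)]
6 0.683 [np.float64(-0.072), np.float64(-0.014), np.float64(-0.052)]
7 0.593 [np.float64(-0.081), np.float64(-0.015), np.float64(-0.064)]
8 0.503 [np.float64(-0.089), np.float64(-0.017), np.float64(-0.077)]
9 0.413 [np.float64(-0.095), np.float64(-0.018), np.float64(-0.091)]
10 0.323 [np.float64(-0.101), np.float64(-0.019), np.float64(-0.105)]
```

```bash
python3 -m pendant '[[-0.014,-0.003,-0.006,0,0.012],[-0.027,-0.005,-0.013,0,0.012],[-0.04,-0.008,-0.021,0,0.012],[-0.051,-0.01,-0.03,0,0.012],[-0.062,-0.012,-0.041,0,0.012],[-0.072,-0.014,-0.052,0,0.012],[-0.081,-0.015,-0.064,0,0.012],[-0.081,-0.015,-0.064,0,0.012]]'
python3 arc.py 0.08 0.03
python3 - <<'E'
from la import *
snap('side','si16');snap('scene','sc16')
a=cv2.imread('pics/si16.png')[130:290,100:280];b=cv2.imread('pics/sc16.png')[120:280,150:330]
cv2.imwrite('pics/v16.png',cv2.resize(np.hstack([a,b]),(800,356),interpolation=2))
E
```

```text
time_s: 18.5
ee_pos: [0.3881, 0.3139, 0.1854]
ee_rot: [-121.2, 87.8, -110.0]
contact_force: [-7.5, -1.9, 4.6]
opening: 0.177
t 18.5 pos [0.3881 0.3139 0.1854] x [-0.01 -0.04 -1.  ] y [-0.194  0.98  -0.032] jaw yaw 101.21 op 16.9 F [-7.5 -1.9  4.6] q [ 33.4  -6.  118.4  -1.4  69.3 -67.3]
grasp [0.3873 0.3118 0.1264] ly 0.0005 phi 0.57 r 0.1712 a 0.521
1 0.49 [np.float64(-0.007), np.float64(-0.001), np.float64(-0.012)]
2 0.41 [np.float64(-0.013), np.float64(-0.002), np.float64(-0.024)]
3 0.33 [np.float64(-0.018), np.float64(-0.003), np.float64(-0.037)]
4 0.25 [np.float64(-0.021), np.float64(-0.004), np.float64(-0.05)]
5 0.17 [np.float64(-0.024), np.float64(-0.005), np.float64(-0.063)]
6 0.09 [np.float64(-0.026), np.float64(-0.005), np.float64(-0.077)]
7 0.03 [np.float64(-0.027), np.float64(-0.005), np.float64(-0.087)]
8 0.03 [np.float64(-0.027), np.float64(-0.005), np.float64(-0.087)]
9 0.03 [np.float64(-0.027), np.float64(-0.005), np.float64(-0.087)]
10 0.03 [np.float64(-0.027), np.float64(-0.005), np.float64(-0.087)]
```

View pics/v16.png

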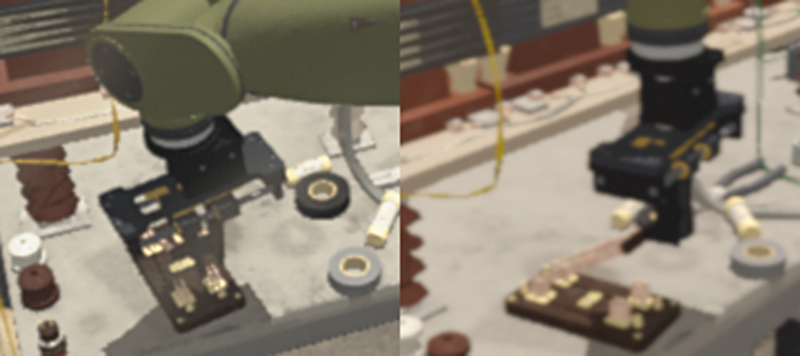

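The lever follows well. I continue close to the clips.

```bash
python3 -m pendant '[[-0.006,-0.001,-0.012,0,0.012],[-0.012,-0.002,-0.024,0,0.012],[-0.017,-0.003,-0.037,0,0.012],[-0.02,-0.004,-0.05,0,0.012],[-0.022,-0.004,-0.063,0,0.012],[-0.022,-0.004,-0.063,0,0.012]]'
python3 arc.py 0.04 -0.02
```

```text
time_s: 19.1
ee_pos: [0.3629, 0.3092, 0.1199]
ee_rot: [-131.9, 87.4, -120.7]
contact_force: [-8.6, 1.2, 1.3]
opening: 0.178
t 19.1 pos [0.3629 0.3092 0.1199] x [-0.02 -0.04 -1.  ] y [-0.194  0.98  -0.033] jaw yaw 101.2 op 16.9 F [-8.6  1.2  1.3] q [ 34.5  -3.6 123.3  -1.2  62.7 -66.1]
grasp [0.3615 0.3069 0.0609] ly 0.0005 phi 0.157 r 0.1725 a 0.108
1 0.117 [np.float64(-0.001), np.float64(-0.0), np.float64(-0.007)]
2 0.077 [np.float64(-0.002), np.float64(-0.0), np.float64(-0.014)]
3 0.037 [np.float64(-0.002), np.float64(-0.0), np.float64(-0.021)]
4 -0.003 [np.float64(-0.002), np.float64(-0.0), np.float64(-0.027)]
5 -0.02 [np.float64(-0.002), np.float64(-0.0), np.float64(-0.03)]
6 -0.02 [np.float64(-0.002), np.float64(-0.0), np.float64(-0.03)]
7 -0.02 [np.float64(-0.002), np.float64(-0.0), np.float64(-0.03)]
8 -0.02 [np.float64(-0.002), np.float64(-0.0), np.float64(-0.03)]
9 -0.02 [np.float64(-0.002), np.float64(-0.0), np.float64(-0.03)]
10 -0.02 [np.float64(-0.002), np.float64(-0.0), np.float64(-0.03)]
```

```bash
python3 -m pendant '[[0.002,0,-0.006,0,0.012],[0.002,0,-0.012,0,0.012],[0.002,0,-0.016,0,0.012],[0.002,0,-0.016,0,0.012]]'
python3 -m pendant '[[0,0,-0.003,0,0.012],[0,0,-0.005,0,0.012],[0,0,-0.005,0,0.012]]'
python3 arc.py 0.04 -0.02
```

```text
time_s: 19.43
ee_pos: [0.3612, 0.3088, 0.1013]
ee_rot: [-140.4, 87.0, -129.3]
contact_force: [-9.4, 2.8, 0.2]
opening: 0.183
time_s: 19.68
ee_pos: [0.3608, 0.3088, 0.0958]
ee_rot: [-141.4, 87.0, -130.3]
contact_force: [-2.6, -0.0, -1.3]
opening: 0.181
t 19.68 pos [0.3608 0.3088 0.0958] x [-0.03 -0.04 -1.  ] y [-0.194  0.981 -0.033] jaw yaw 101.16 op 17.2 F [-2.6 -0.  -1.3] q [ 34.4  -1.4 123.9  -0.9  60.4 -66.2]
grasp [0.3587 0.3064 0.0369] ly 0.0006 phi 0.017 r 0.1732 a -0.032
1 -0.02 [np.float64(0.0), np.float64(0.0), np.float64(-0.006)]
2 -0.02 [np.float64(0.0), np.float64(0.0), np.float64(-0.006)]
3 -0.02 [np.float64(0.0), np.float64(0.0), np.float64(-0.006)]
4 -0.02 [np.float64(0.0), np.float64(0.0), np.float64(-0.006)]
5 -0.02 [np.float64(0.0), np.float64(0.0), np.float64(-0.006)]
6 -0.02 [np.float64(0.0), np.float64(0.0), np.float64(-0.006)]
7 -0.02 [np.float64(0.0), np.float64(0.0), np.float64(-0.006)]
8 -0.02 [np.float64(0.0), np.float64(0.0), np.float64(-0.006)]
9 -0.02 [np.float64(0.0), np.float64(0.0), np.float64(-0.006)]
10 -0.02 [np.float64(0.0), np.float64(0.0), np.float64(-0.006)]
```

No firm stop felt, so I let go, rise straight up and look.

```bash
python3 -m pendant '[[0,0,0,0,0.05],[0,0,0,0,0.05],[0,0,0,0,0.05],[0,0,0,0,0.05],[0,0,0,0,0.05],[0,0,0,0,0.05],[0,0,0,0,0.05]]'
python3 -m pendant '[[0,0,0.02,0,0.05],[0,0,0.05,0,0.05],[0,0,0.08,0,0.0],[0,0,0.12,0,0],[0,0,0.12,0,0],[0,0,0.12,0,0],[0,0,0.12,0,0],[0,0,0.12,0,0]]'
python3 - <<'E'
from la import *
axes()
snap('side','si17');snap('scene','sc17')
a=cv2.imread('pics/si17.png')[200:300,130:255];b=cv2.imread('pics/sc17.png')[190:290,190:315]
cv2.imwrite('pics/v17.png',cv2.resize(np.hstack([a,b]),(800,320),interpolation=2))
p=(.4543,.324,.188);c,s=np.cos(p[2]),np.sin(p[2])
for t in('si17','sc17'):
    W=cloud(t);d=W-[p[0],p[1],0];lx=d[...,0]*c+d[...,1]*s;ly=-d[...,0]*s+d[...,1]*c;z=W[...,2]
    for lo,hi in((-.12,-.1),(-.1,-.08),(-.08,-.065),(-.058,-.043),(-.042,-.03),(0.,.03),(.03,.06)):
        m=(z>.025)&(z<.1)&(abs(ly)<.03)&(lx>lo)&(lx<hi)
        if m.sum()>2:print(t,lo,m.sum(),np.percentile(z[m],[50,90,100]).round(4))
E
```

```text
time_s: 20.27
ee_pos: [0.3609, 0.3088, 0.0959]
ee_rot: [-141.4, 87.0, -130.3]
contact_force: [-0.3, -0.2, -0.1]
opening: 0.52
time_s: 20.93
ee_pos: [0.3601, 0.3083, 0.2142]
ee_rot: [-142.1, 86.8, -131.0]
contact_force: [-0.3, 0.2, -0.6]
opening: 0.158
t 20.93 pos [0.3601 0.3083 0.2142] x [-0.04 -0.04 -1.  ] y [-0.194  0.98  -0.034] jaw yaw 101.17 op 15.0 F [-0.3  0.2 -0.6] q [ 34.4 -10.6 119.6  -0.8  74.1 -66.4]
si17 -0.12 34 [0.0483 0.0535 0.0559]
si17 -0.1 34 [0.0482 0.0527 0.0552]
si17 -0.08 19 [0.0426 0.046  0.0465]
si17 -0.058 114 [0.0405 0.0436 0.0463]
si17 -0.042 14 [0.039  0.0411 0.0419]
si17 0.0 30 [0.0364 0.0416 0.0426]
si17 0.03 31 [0.0369 0.0409 0.0422]
sc17 -0.12 32 [0.0486 0.0528 0.0541]
sc17 -0.1 63 [0.0482 0.0531 0.0552]
sc17 -0.08 38 [0.044  0.0472 0.0501]
sc17 -0.058 123 [0.0421 0.0446 0.0456]
sc17 -0.042 45 [0.0367 0.0419 0.0439]
sc17 0.0 111 [0.0376 0.0418 0.0438]
sc17 0.03 105 [0.037  0.0416 0.0436]
```

View pics/v17.png

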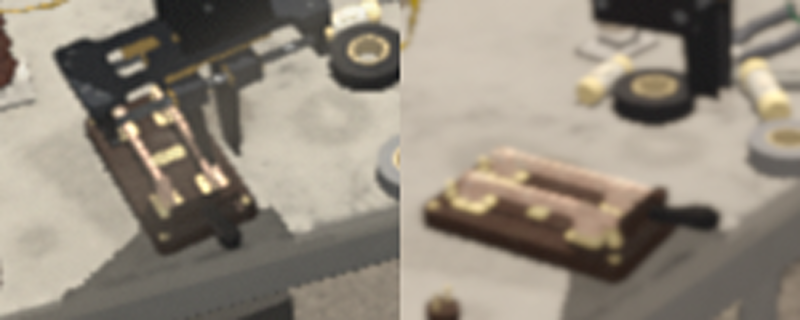

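The lever lies down with its blades between the clips and looks level: blade tops read about 41.7 mm at both mid-blade sections. To make sure, I press down on the handle with closed fingers.

```bash
python3 -m pendant '[[0.005,0,-0.01,0,0],[0.008,0,-0.03,0,0],[0.008,0,-0.05,0,0],[0.008,0,-0.07,0,0],[0.008,0,-0.076,0,0],[0.008,0,-0.076,0,0]]'
python3 -m pendant '[[0,0,-0.003,0,0],[0,0,-0.006,0,0],[0,0,-0.006,0,0]]'
```

```text
time_s: 21.53
ee_pos: [0.3665, 0.307, 0.1345]
ee_rot: [-143.8, 86.4, -132.7]
contact_force: [0.2, -0.4, 0.5]
opening: 0.002
time_s: 21.78
ee_pos: [0.3668, 0.3072, 0.1287]
ee_rot: [-143.7, 86.4, -132.6]
contact_force: [-0.5, 0.4, 0.2]
opening: 0.005
```

```bash
python3 -m pendant '[[0,0,-0.002,0,0],[0,0,-0.004,0,0],[0,0,-0.004,0,0]]'
```

```text
time_s: 22.03
ee_pos: [0.3674, 0.3076, 0.1275]
ee_rot: [-143.6, 86.4, -132.5]
contact_force: [-5.5, -3.4, 13.4]
opening: 0.003
```

```bash
python3 -m pendant '[[0,0,-0.004,0,0],[0,0,-0.006,0,0],[0,0,-0.006,0,0]]'
python3 -m pendant '[[0,0,0.005,0,0],[0,0,0.03,0,0],[0,0,0.07,0,0],[-0.01,-0.03,0.11,0,0],[-0.02,-0.06,0.14,0,0],[-0.02,-0.1,0.17,0,0],[-0.02,-0.14,0.18,0,0],[-0.02,-0.17,0.18,0,0],[-0.02,-0.17,0.18,0,0]]'
python3 - <<'E'
from la import *
axes()
snap('side','si18');snap('scene','sc18');
a=cv2.imread('pics/si18.png')[200:300,130:255];b=cv2.imread('pics/sc18.png')[190:290,190:315]
cv2.imwrite('pics/v18.png',cv2.resize(np.hstack([a,b]),(800,320),interpolation=2))
p=(.4543,.324,.188);c,s=np.cos(p[2]),np.sin(p[2])
for t in('si18','sc18'):
    W=cloud(t);d=W-[p[0],p[1],0];lx=d[...,0]*c+d[...,1]*s;ly=-d[...,0]*s+d[...,1]*c;z=W[...,2]
    for lo,hi in((-.12,-.1),(-.1,-.08),(-.08,-.065),(-.058,-.043),(-.042,-.03),(0.,.03),(.03,.06)):
        m=(z>.025)&(z<.1)&(abs(ly)<.03)&(lx>lo)&(lx<hi)
        if m.sum()>2:print(t,lo,m.sum(),np.percentile(z[m],[50,90,100]).round(4))
E
```

```text
time_s: 22.28
ee_pos: [0.3678, 0.308, 0.1268]
ee_rot: [-144.0, 86.3, -132.8]
contact_force: [-11.9, -8.3, 29.6]
opening: 0.003
time_s: 23.03
ee_pos: [0.3484, 0.1341, 0.31]
ee_rot: [-138.8, 86.5, -128.0]
contact_force: [0.2, 0.3, -0.5]
opening: 0.005
t 23.03 pos [0.3484 0.1341 0.31  ] x [-0.04 -0.05 -1.  ] y [-0.189  0.981 -0.04 ] jaw yaw 100.89 op 0.5 F [ 0.2  0.3 -0.5] q [ 14.1 -30.1 124.6  -2.2  88.3 -86.7]
si18 -0.12 37 [0.0467 0.0499 0.0517]
si18 -0.1 33 [0.0474 0.0508 0.0527]
si18 -0.08 20 [0.0416 0.0444 0.046 ]
si18 -0.058 114 [0.0391 0.0419 0.045 ]
si18 -0.042 18 [0.0381 0.0416 0.0418]
si18 0.0 39 [0.0365 0.0415 0.0447]
si18 0.03 33 [0.0374 0.0415 0.0431]
sc18 -0.12 33 [0.0467 0.0514 0.0544]
sc18 -0.1 68 [0.0467 0.0519 0.0545]
sc18 -0.08 34 [0.0425 0.046  0.0498]
sc18 -0.058 121 [0.0411 0.0436 0.0459]
sc18 -0.042 46 [0.0365 0.041  0.0425]
sc18 0.0 108 [0.0367 0.041  0.0426]
sc18 0.03 108 [0.0366 0.0411 0.0437]
```

View pics/v18.png

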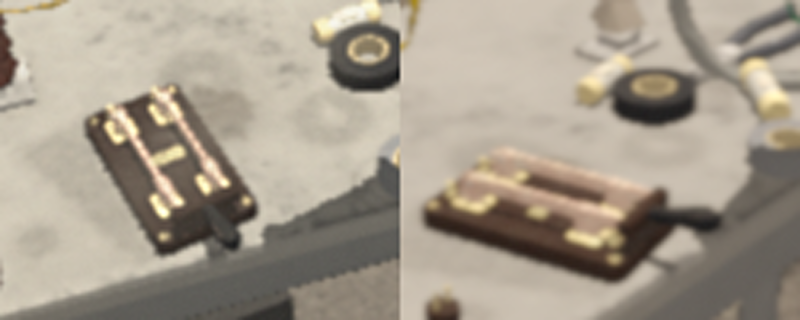

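View pics/sc18.png

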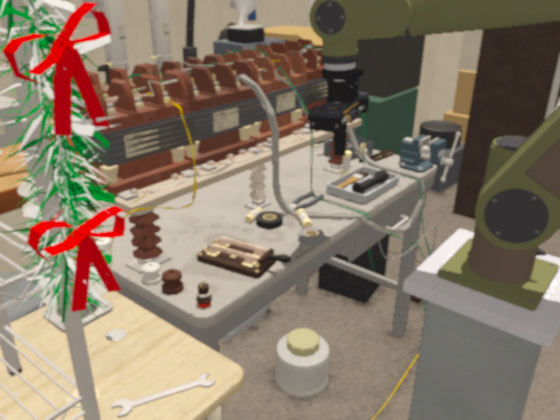

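The 30 N press seated the lever about 1.5 mm lower. The handle top is now at about 51 mm, which is the closed height, and the blades are level. The torch is in the tray, and the bystanders are where they were. I hand in.

```bash
python3 -c "
from workcell import close_job
print(close_job())"
```

```text
the job is handed in; nothing more can be done
None
```

The torch is flat on the tray floor in front of the brush, the switch is closed, and the job was handed in at about 23 s of the 69 s allowed.

**What I did:** I swung the lever a little wider open to make room for the gripper. I then took the torch by its left end, lifted it clear and laid it in the tray. After that I gripped the lever's handle, led it down its arc, and pressed it home from above with about 30 N.

**Last checks:**
- **Torch:** the highest points near both ends measured about 46 mm above the desk, which matches lying flat on the 6 mm floor.
- **Lever:** the press met a stiff stop. The handle top measured about 51 mm, the closed height, and the blades read level to within the depth noise.
- **Bystanders:** they look unmoved in the final picture; I checked this by eye only.
- **Robot:** the arm is clear of everything.

**What went wrong:** early on, I came down before the fingers had finished closing. One finger pressed on the lever handle with about 92 N in the reading I took (wrist limit 120 N), and the peak between readings is not known. It tipped the lever from about 1.05 to 0.9 rad, still open and not touching the torch.

Also, the grip alone had left the lever slightly short of fully home; it took the final press to seat it.

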